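# Set the hold-down shoe with a gauge blade

### The arm

A 6-joint arm with a two-finger parallel gripper is mounted at the origin on a cart in front of the work surface, level with it; the furniture and walls round the work are solid. World frame = base frame: x ahead of the robot, y to its left, z up, the work surface at z = 0. Lengths are in m, angles in rad, forces in N, time in s.
With the tool pointing down it reaches from about 0.3 to 0.775 m from the base axis. Payload 14.6 kg.
Tool frame: the origin (TCP) lies midway between the tips of the shut fingers; the grasp point (between the pads) lies 19 mm behind it; z points along the fingers, y is the line along which they close (so a half turn about z gives the same grasp; the last joint's range is limited). The gripper opens to 94 mm and grips with 3 to 60 N. Pads are 16 mm wide; open, the fingers measure 119 mm over their backs; the gripper's body (75 mm by 177 mm) begins 78 mm behind the grasp point.
Start: joints at [1.184, 0.3, 1.521, -0, 1.321, -0.067], TCP at [0.173, 0.522, 0.174] pointing down, gripper open.
Joint ranges: [-3.03, 3.03], [-0.79, 2.21], [0.23, 2.52], [-1.04, 4.18], [0, 3.07], [-2.55, 2.55]. Speed limits (rad/s): [2.22, 2.22, 2.57, 3.14, 3.14, 3.14].

### API

Orientations are given as a unit quaternion [x, y, z, w].
In Python, from rig import manip, imaging, spotter gives the robot as it stands.
- The arm moves only by the shell command python3 -m jog 'ROWS' [OPENING] [FORCE]. ROWS is JSON, a list of rows, each an object of numbers: "dx", "dy", "dz": the shift along the world's x, y, z in cm; "wx", "wy", "wz": the turn, a rotation vector about the world's x, y, z in rad. In form: [{"dx": .., "dy": .., "dz": .., "wx": .., "wy": .., "wz": ..}, ...]. A call has 1 to 20 rows; each row shifts and turns the commanded pose from where the row before left it; what a row does not reach is not made up. A row lasts 1/12 s, in which the tool goes at most 41.7 mm and 7.16 degrees, less where a joint would pass 70% of its speed; a pose out of reach is approached as far as the arm can. A call with a gripper value outside its range is refused whole. OPENING is the closure, from 0 (fully open) to 1 (shut), set as the call begins (- or left out, the last holds). The fingers move at their own pace and stop on an object; FORCE is the grip in N (left out, the last holds). Time passes only in rows, so rows that do not move let the fingers close. It gives the time, the measured TCP pose, the force, the opening and the grip force at its end, in the units of the state.
- manip.get_obs(): the state, without advancing time (a new reading comes with each control period).
- imaging.camera(name): name is "scene" or "top" or "wrist"; returns a dict with "pixels" (420x560x3 uint8, red, green, blue), "camera_matrix" (3x3 intrinsics, pixels), "k1" (the pictures are not rectified: a ray, as slopes to the right and down, at radius r is drawn at 1 + k1 r^2 times it, then the intrinsics apply), "world_from_camera" (4x4, takes a point from camera to world coordinates). Camera axes: x right, y down, z forward; pixel columns grow to the right and rows downward; lengths in m; the calibration is good to about 2 mm. A picture is of the moment at which its call begins. There is no depth.
- manip.close_job(): hands the job in; it is judged then, once.
Trained networks look in the newest picture that a camera, given by its name, has taken for a name from the list of things; names that differ only in an ending like _2 or _b are one class to them, and where a whole thing is asked for, a point or a joint stands for the part that bears it (a point fixed in the world has none). Each returns a list of dicts, best first, with "score" (0 to 1); they miss things now and then, are a little off and sometimes report something else, mostly with a low value. They report only what shows in the picture. A call takes as long as a camera call.
- spotter.regions_of(label, camera): "region" (420x560 bool, what is visible of it) and "bbox" ([left, top, right, bottom] in pixels, round what is visible of it).
- spotter.place_of(label, camera): "location" ([column, row] in pixels: a listed point, or the origin of a listed thing).
The state is a dict: "time": time; "qpos": joint angles; "joint_velocities": joint speeds; "effort": joint torques, N m; "position": TCP position; "tool_rot": TCP orientation; "wrist_force": force on the tool from outside, world axes, zero at the start; "moment": the same for the moment, N m; "grip_width": opening from 0.0 (shut) to 1.0 (fully open); "gripper_force": force on a finger pad.
Only numpy, scipy, OpenCV 4.12 (cv2) and the standard library are available. Lean on these libraries where they do the work, as an engineer would, in place of code of your own. Each camera call takes 0.05 s, during which the arm holds its last target. There are 200 camera calls.

### The job

Slide the steel gauge blade (blue handle) along the feed table under the orange-faced shoe until its tip is fully home against the stop. Turn the red knob clockwise until the shoe presses just enough that the blade drags, needing a pull of about 9 N, without ever pinching it tight (16 N of shoe pressure marks it). Then prove it by pulling the blade back out against the drag until its tip stands about 25 mm short of the stop, and let go, leaving it gripped in the gap with everything around it undisturbed.

Things in the scene. Friction and masses are not known exactly. Their poses are not given: they have to be found in the camera images.
- unit: Hold-down unit screwed to the bench, 250 x 100 x 138 mm: grey foot plate, bright steel feed table, green C-shaped column and head (50 mm wide, x = -26 to 86, z = 80 to 102 mm). Origin on the bench under the knob axis; x is the feed direction, in towards the stop; z up. Feed table: top at z = 30 mm, x = -180 to 46 mm, 66 mm wide.
- unit_stop (a point): Centre foot of the brass stop face at the inner end of the feed table, on the table's top: x = 45 mm, z = 30 mm in the unit's frame. The gauge's tip is home when it touches this face.
- rail_mouth (a point): Mid point between the guide rails at their front, on the table's top (x = -110 mm, z = 30 mm in the unit's frame). The rails are 5 mm high and 32 mm apart, run from here to x = 40 mm, and flare out in front of here to x = -138 mm.
- knob (a joint): Angle of the red bar knob on the head, rad, 0 to 3.7, growing clockwise from above, which lowers the spindle 4 mm per rad. Bar 50 x 12 mm, from z = 108 to 136 mm in the unit's frame; at 0 it lies along the unit's x, and it turns with the joint. Starts at 0 to 0.5; stays where it is left (friction about 0.1 N m, so the shoe's load is hardly felt at the knob).
- knob_grip (a point): Point on the knob's axis inside its grip bar, 127.5 mm above the bench (8.5 mm under the bar's top); fixed to the unit, does not turn.
- presser: Steel spindle under the knob with the sprung orange-faced shoe (28 x 24 mm) on its end; origin on the spindle 64 mm over the bench at knob 0, going down with the knob. The shoe's own height is unknown (worn, re-set facing): it meets a blade on the table after 5 to 10 mm of travel from knob 0, then stays on it while its spring adds about 3 N of pressure per mm more.
- shoe_axis (a point): Point on the table's top under the middle of the shoe (x = y = 0 in the unit's frame). The pull that slides a pressed blade is about 1.2 times the shoe's pressure (friction 0.6, within 15 percent, on both faces) plus about 0.8 N for the blade's weight.
- gauge: Gauge blade, 130 g: steel strip 150 x 24 x 4 mm with a blue block handle 32 (along x) x 14 x 30 mm upright on it, top 34 mm over the underside. Origin at the underside below the handle's centre; x points to the tip, 130 mm away; the other end is 20 mm behind. Starts flat on the bench left of the unit. Home, its origin is at x = -85 mm in the unit's frame.
- gauge_tip (a point): Middle of the gauge blade's tip edge on its underside, 130 mm along the gauge's x from its origin. Home against the stop it is at x = 45 mm in the unit's frame.
- relay: Small green and white parts box, 40 x 61 x 38 mm, right of the unit; leave it alone. Origin at its underside.
- spanner: Combination spanner, 27 x 153 x 8 mm, lying right of the unit; leave it alone. Origin at its underside.
- lamps: Small orange and white parts box, 45 x 53 x 50 mm, behind on the left; leave it alone. Origin at its underside.

How it is judged:
On the way, in this order (a step that is already met when the one before it is completed fails the run):
1. the blade lies on the feed table between the rails, its tip home against the stop (x of gauge_tip in the frame of unit above 0.04 m and z of gauge in the frame of unit between 0.027 and 0.033 m and y of gauge in the frame of unit between -0.008 and 0.008 m and y of gauge_tip in the frame of unit between -0.008 and 0.008 m), for 0.1 s.
2. the shoe presses on the blade with 4 to 10 N while the blade is still in (within 18 mm of home) (contact force between gauge and presser between 4 and 10 N and x of gauge_tip in the frame of unit above 0.027 m), for 0.2 s.
At the end, for the whole second after the job is handed in: The blade lies flat between the rails under the shoe, its tip 19 to 40 mm short of the stop, at rest and let go, and the shoe presses on it with 4 to 10 N (contact force between gauge and presser between 4 and 10 N and x of gauge_tip in the frame of unit between 0.005 and 0.026 m and y of gauge in the frame of unit between -0.008 and 0.008 m and angle between gauge's own z axis and vertical below 0.06 rad and linear speed of gauge below 0.01 m/s and y of gauge_tip in the frame of unit between -0.008 and 0.008 m); the robot touches nothing.
It fails at once if the shoe pinches the blade with more than 16 N (contact force between gauge and presser above 16 N).
It fails at once if the relay box, the spanner or the lamp box is moved more than 20 mm (distance of any of relay, spanner, lamps from where it was at the start of the episode above 0.02 m).
It also fails if it takes over 72 s, if anything falls off the work surface, if the arm or the gripper's body presses on something with over 40 N, if the wrist force passes 120 N, or if a joint passes its speed limit or range.

## Working session

There is one attempt and no reset: what is moved stays moved. The work goes in short steps, Python scripts to look and compute and a shell command to move; the robot and the scene stay as the last step left them, time stands still between calls to the robot, and variables do not carry over. Pictures are saved under pics/ and viewed, at most 10 in all, crops included, and the job is handed in when it is done.

```bash
ls; mkdir -p pics; cat > h.py <<'E'
import numpy as np, cv2
from rig import manip, imaging, spotter
def ray(c,px):
    K=c["camera_matrix"]; d=np.array([c["k1"],0,0,0,0],float)
    p=cv2.undistortPoints(np.array([[px]],float),K,d)[0,0]
    T=np.array(c["world_from_camera"]); return T[:3,3],T[:3,:3]@np.array([p[0],p[1],1])
def atz(c,px,z):
    o,d=ray(c,px); return o+d*(z-o[2])/d[2]
def proj(c,P):
    T=np.linalg.inv(np.array(c["world_from_camera"])); p=T[:3,:3]@np.array(P)+T[:3,3]
    x=p[:2]/p[2]; x=x*(1+c["k1"]*(x@x)); K=c["camera_matrix"]
    return np.array([K[0][0]*x[0]+K[0][2],K[1][1]*x[1]+K[1][2]])
def save(c,n): cv2.imwrite("pics/"+n+".png",c["pixels"][:,:,::-1])
E
python3 - <<'E'
from h import *
s=manip.get_obs(); print(s)
Z=dict(unit=0,unit_stop=.03,rail_mouth=.03,knob_grip=.1275,shoe_axis=.03,gauge=0,gauge_tip=0,relay=0,spanner=0,lamps=0)
for n in("top","scene"):
    c=imaging.camera(n); save(c,n); print(n,np.round(c["world_from_camera"],3).tolist())
    for k,z in Z.items():
        for r in spotter.place_of(k,n)[:2]: print(k,round(r["score"],2),np.round(r["location"],1),np.round(atz(c,r["location"],z),4))
E
```

```text
pics
{'time': 0.0, 'qpos': array([ 1.18437952e+00,  3.00474630e-01,  1.52157095e+00,  5.48789619e-06,
        1.32068910e+00, -6.66189904e-02]), 'joint_velocities': array([-5.09711100e-04,  6.40540131e-04,  2.19401421e-05, -3.38590569e-04,
       -1.18437231e-03,  2.00158255e-03]), 'effort': array([ 1.37691859e-03, -5.31815851e+01, -3.52737737e+01,  7.08990684e-02,
        2.44575430e-02, -1.11275856e-04]), 'position': array([0.17280705, 0.52183996, 0.1734887 ]), 'tool_rot': array([ 1.59219053e-01,  9.87243114e-01, -5.55827648e-04, -1.30831325e-04]), 'wrist_force': array([-0.51490298, -0.77349845, -0.04904924]), 'moment': array([ 0.00294904,  0.00703615, -0.02113252]), 'gripper_force': 0.0, 'grip_width': 1.002216392600048}
top [[0.028, -0.995, 0.099, 0.508], [-1.0, -0.028, -0.002, -0.008], [0.005, -0.099, -0.995, 0.927], [0.0, 0.0, 0.0, 1.0]]
unit 0.66 [318.7 206.4] [ 0.5981 -0.0881  0.    ]
unit_stop 0.66 [318.1 180.1] [ 0.6464 -0.0834  0.03  ]
rail_mouth 0.89 [322.9 259.8] [ 0.4932 -0.0956  0.03  ]
knob_grip 0.75 [328.6 198.9] [ 0.5992 -0.0939  0.1275]
shoe_axis 0.85 [320.  204.9] 
[... 321 characters left out ...]
0.    ]
lamps 0.59 [392.8 192.9] [ 0.6296 -0.2364  0.    ]
scene [[0.858, -0.256, 0.446, 0.2], [-0.514, -0.452, 0.729, -0.659], [0.015, -0.854, -0.52, 0.541], [0.0, 0.0, 0.0, 1.0]]
unit 0.79 [295.2 256.6] [ 0.5912 -0.0962  0.    ]
unit_stop 0.79 [309.5 234.7] [ 0.6376 -0.0793  0.03  ]
rail_mouth 0.95 [254.8 258.2] [ 0.4972 -0.0918  0.03  ]
shoe_axis 0.74 [295.5 243.2] [ 0.5946 -0.09    0.03  ]
gauge 0.66 [220.2 240.4] [0.4776 0.0352 0.    ]
gauge_tip 0.68 [298.8 206.2] [0.7111 0.0712 0.    ]
gauge_tip 0.59 [268.5 221.8] [0.6085 0.0472 0.    ]
relay 0.58 [353.6 292.7] [ 0.6273 -0.2449  0.    ]
spanner 0.87 [287.7 331.7] [ 0.468  -0.2625  0.    ]
lamps 0.46 [299.4 213. ] [0.6945 0.0435 0.    ]
```

View pics/top.png

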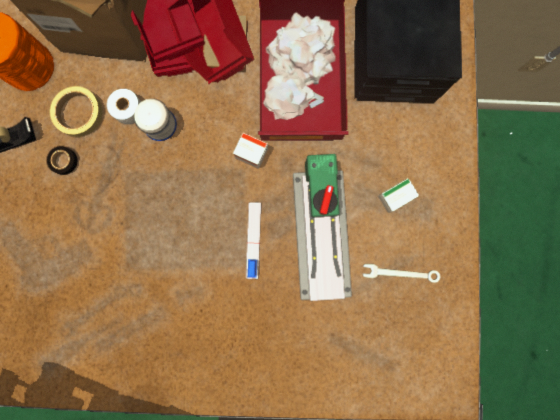

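View pics/scene.png

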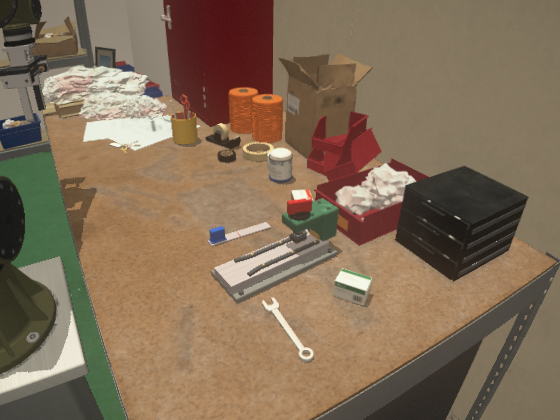

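```bash
python3 - <<'E'
from h import *
c=imaging.camera("top")
for k,z in (("gauge",0.004),("knob",.136),("unit",.03)):
    for r in spotter.regions_of(k,"top")[:2]:
        m=r["region"]; ys,xs=np.nonzero(m); 
        P=np.array([atz(c,(x,y),z)[:2] for x,y in zip(xs,ys)],np.float32)
        w=cv2.minAreaRect(P); print(k,round(r["score"],2),r["bbox"],m.sum(),w, P.mean(0))
# colour: handle blue top, knob red top
hsv=cv2.cvtColor(c["pixels"],cv2.COLOR_RGB2HSV)
for n,m,z in (("blue",cv2.inRange(hsv,(95,110,40),(130,255,255)),.034),("red",cv2.inRange(hsv,(0,150,60),(6,255,255))|cv2.inRange(hsv,(172,150,60),(180,255,255)),.136)):
    k,l,st,ce=cv2.connectedComponentsWithStats(m)
    for i in range(1,k):
        if st[i,4]>40:
            ys,xs=np.nonzero(l==i); P=np.array([atz(c,(x,y),z)[:2] for x,y in zip(xs,ys)],np.float32)
            print(n,st[i],ce[i],cv2.minAreaRect(P))
E
```

```text
gauge 0.71 [247.4, 203.3, 261.7, 279.0] 973 ((0.5271676182746887, 0.03883467614650726), (0.14785318076610565, 0.02664809115231037), 0.08102291077375412) [0.5276102  0.03921992]
knob 0.77 [313.2, 185.8, 334.3, 217.0] 473 ((0.5956548452377319, -0.08597021549940109), (0.04282086342573166, 0.03902864083647728), 19.601970672607422) [ 0.5954069  -0.08712332]
knob 0.47 [233.1, 131.5, 269.8, 167.6] 807 ((0.6797844171524048, 0.04233495518565178), (0.05191230773925781, 0.04953433945775032), 69.59077453613281) [0.6793796  0.04253267]
unit 0.69 [291.8, 157.0, 349.8, 298.0] 7023 ((0.5583066940307617, -0.0912075936794281), (0.2784073054790497, 0.09816893935203552), 5.007848262786865) [ 0.5516169  -0.09210762]
blue [248 259   9  18 141] [251.60992908 267.78723404] ((0.4750259220600128, 0.038818150758743286), (0.032041747123003006, 0.015177063643932343), 1.842962622642517)
red [ 131    0  123   84 7183] [193.09745232  37.65153835] ((0.8818235397338867, 0.1550370305776596), (0.19088254868984222, 0.1802121102809906), 22.454076766967773)
red [ 258    0   90  140 6136] [306.24706649  71.90384615] ((0.8288475275039673, -0.042118847370147705), (0.25625860691070557, 0.15399660170078278), 1.913191556930542)
red [320 186  13  28 201] [325.76119403 200.84079602] ((0.5965136289596558, -0.08862242847681046), (0.013224400579929352, 0.047928597778081894), 77.04419708251953)
```

The top view shows the gauge (handle at about 252,268, tip at 254,203), the unit (knob at 326,201, rails at 313–340, 220–277), the spanner (402,272), the relay (400,194) and the lamps (251,150). The scene view agrees with this. Unit yaw is about +0.085 rad, gauge yaw about 0.02, and the knob is at about 0.31 rad. I'll move above the gauge next.

```bash
python3 -m jog '[{"dx":1.68,"dy":-2.68,"dz":-0.4,"wz":0.0188},{"dx":1.68,"dy":-2.68,"dz":-0.4,"wz":0.0188},{"dx":1.68,"dy":-2.68,"dz":-0.4,"wz":0.0188},{"dx":1.68,"dy":-2.68,"dz":-0.4,"wz":0.0188},{"dx":1.68,"dy":-2.68,"dz":-0.4,"wz":0.0188},{"dx":1.68,"dy":-2.68,"dz":-0.4,"wz":0.0188},{"dx":1.68,"dy":-2.68,"dz":-0.4,"wz":0.0188},{"dx":1.68,"dy":-2.68,"dz":-0.4,"wz":0.0188},{"dx":1.68,"dy":-2.68,"dz":-0.4,"wz":0.0188},{"dx":1.68,"dy":-2.68,"dz":-0.4,"wz":0.0188},{"dx":1.68,"dy":-2.68,"dz":-0.4,"wz":0.0188},{"dx":1.68,"dy":-2.68,"dz":-0.4,"wz":0.0188},{"dx":1.68,"dy":-2.68,"dz":-0.4,"wz":0.0188},{"dx":1.68,"dy":-2.68,"dz":-0.4,"wz":0.0188},{"dx":1.68,"dy":-2.68,"dz":-0.4,"wz":0.0188},{"dx":1.68,"dy":-2.68,"dz":-0.4,"wz":0.0188},{"dx":1.68,"dy":-2.68,"dz":-0.4,"wz":0.0188},{"dx":1.68,"dy":-2.68,"dz":-0.4,"wz":0.0188},{},{}]' 0.4 25
cat >> h.py <<'E'
def blobs(c,spec):
    hsv=cv2.cvtColor(c["pixels"],cv2.COLOR_RGB2HSV)
    R={"blue":(cv2.inRange(hsv,(95,110,40),(130,255,255)),.034),"red":(cv2.inRange(hsv,(0,150,60),(6,255,255))|cv2.inRange(hsv,(172,150,60),(180,255,255)),.136)}
    m,z=R[spec[0]]; z=spec[1] or z
    k,l,st,ce=cv2.connectedComponentsWithStats(m)
    for i in range(1,k):
        if st[i,4]>40:
            ys,xs=np.nonzero(l==i); P=np.array([atz(c,(x,y),z)[:2] for x,y in zip(xs,ys)],np.float32)
            print(spec,st[i],np.round(ce[i],1),cv2.minAreaRect(P))
E
python3 - <<'E'
from h import *
c=imaging.camera("wrist"); save(c,"w1"); print(manip.get_obs()["position"],manip.get_obs()["qpos"])
blobs(c,("blue",None)); blobs(c,("red",None))
Z=dict(unit_stop=.03,rail_mouth=.03,knob_grip=.1275,shoe_axis=.03,gauge=0,gauge_tip=0)
for k,z in Z.items():
    for r in spotter.place_of(k,"wrist")[:1]: print(k,round(r["score"],2),np.round(r["location"],1),np.round(atz(c,r["location"],z),4))
E
```

```text
[0.17289589 0.52212681 0.17404937] [ 1.18442863e+00  2.99905593e-01  1.52098381e+00  1.56520827e-06
  1.32066191e+00 -6.66161647e-02]
('blue', None) [ 423   77  137   58 1074] [514.1  98.9] ((0.15613612532615662, 0.7244675755500793), (0.013818841427564621, 0.13293233513832092), 1.376338243484497)
('red', None) [198 169  76  39 733] [240.1 187.3] ((0.1427682340145111, 0.4921818673610687), (0.010786144994199276, 0.05449986085295677), 5.5726213455200195)schema error: expected keys dx, dy, dz, wx, wy, wz
```

View pics/w1.png

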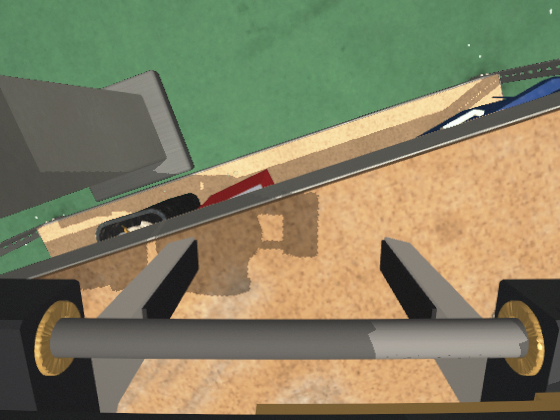

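The move was refused because every row needs all six keys. The wrist picture therefore shows the bench edge from the start pose, with the finger bar across row 340.

```bash
python3 -m jog '[{"dx":1.68,"dy":-2.68,"dz":-0.4,"wx":0,"wy":0,"wz":0.0188},{"dx":1.68,"dy":-2.68,"dz":-0.4,"wx":0,"wy":0,"wz":0.0188},{"dx":1.68,"dy":-2.68,"dz":-0.4,"wx":0,"wy":0,"wz":0.0188},{"dx":1.68,"dy":-2.68,"dz":-0.4,"wx":0,"wy":0,"wz":0.0188},{"dx":1.68,"dy":-2.68,"dz":-0.4,"wx":0,"wy":0,"wz":0.0188},{"dx":1.68,"dy":-2.68,"dz":-0.4,"wx":0,"wy":0,"wz":0.0188},{"dx":1.68,"dy":-2.68,"dz":-0.4,"wx":0,"wy":0,"wz":0.0188},{"dx":1.68,"dy":-2.68,"dz":-0.4,"wx":0,"wy":0,"wz":0.0188},{"dx":1.68,"dy":-2.68,"dz":-0.4,"wx":0,"wy":0,"wz":0.0188},{"dx":1.68,"dy":-2.68,"dz":-0.4,"wx":0,"wy":0,"wz":0.0188},{"dx":1.68,"dy":-2.68,"dz":-0.4,"wx":0,"wy":0,"wz":0.0188},{"dx":1.68,"dy":-2.68,"dz":-0.4,"wx":0,"wy":0,"wz":0.0188},{"dx":1.68,"dy":-2.68,"dz":-0.4,"wx":0,"wy":0,"wz":0.0188},{"dx":1.68,"dy":-2.68,"dz":-0.4,"wx":0,"wy":0,"wz":0.0188},{"dx":1.68,"dy":-2.68,"dz":-0.4,"wx":0,"wy":0,"wz":0.0188},{"dx":1.68,"dy":-2.68,"dz":-0.4,"wx":0,"wy":0,"wz":0.0188},{"dx":1.68,"dy":-2.68,"dz":-0.4,"wx":0,"wy":0,"wz":0.0188},{"dx":1.68,"dy":-2.68,"dz":-0.4,"wx":0,"wy":0,"wz":0.0188},{"dx":0,"dy":0,"dz":0,"wx":0,"wy":0,"wz":0},{"dx":0,"dy":0,"dz":0,"wx":0,"wy":0,"wz":0}]' 0.4 25
python3 - <<'E'
from h import *
c=imaging.camera("wrist"); save(c,"w2"); s=manip.get_obs(); print(s["position"],s["qpos"],s["tool_rot"],s["time"])
blobs(c,("blue",None)); blobs(c,("red",None))
Z=dict(unit_stop=.03,rail_mouth=.03,knob_grip=.1275,shoe_axis=.03,gauge=0,gauge_tip=0)
for k,z in Z.items():
    for r in spotter.place_of(k,"wrist")[:1]: print(k,round(r["score"],2),np.round(r["location"],1),np.round(atz(c,r["location"],z),4))
E
```

```text
time: 3.32
position: [0.4755, 0.0387, 0.1017]
tool_rot: [-0.008, 1.0, 0.0, -0.0]
wrist_force: [-1.1, -1.0, -0.0]
grip_width: 0.597
gripper_force: 0.0
[0.47510993 0.03959524 0.10187987] [ 6.23091782e-03  2.14979905e-01  1.80645267e+00  1.25471752e-04
  1.12068606e+00 -1.58194455e+00] [-8.66215382e-03  9.99962447e-01  5.71265823e-05 -2.62851965e-04] 3.3667
('blue', None) [278 175  21  47 933] [287.8 197.5] ((0.46722957491874695, 0.038163214921951294), (0.03627665713429451, 0.015415092930197716), 0.5250449180603027)
rail_mouth 0.93 [111.2 219. ] [ 0.4871 -0.1025  0.03  ]
gauge 0.97 [291.5 195. ] [0.4717 0.0412 0.    ]
gauge_tip 0.74 [284.5 329.7] [0.6022 0.0369 0.    ]
```

View pics/w2.png

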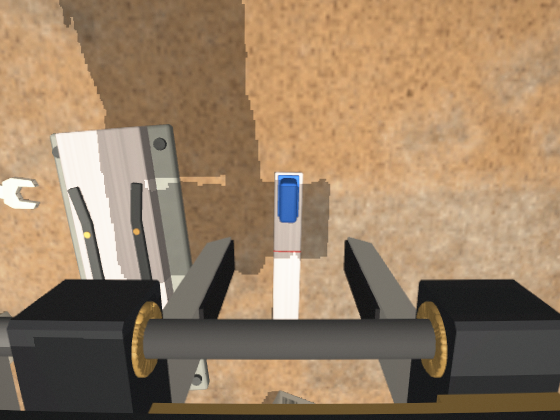

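The wrist view shows the handle at about (288,198), between the fingers and squarely aligned, with the rails to the left at x = 85–140. I'll go down and grip.

```bash
python3 -m jog '[{"dx":-0.2,"dy":0,"dz":-2,"wx":0,"wy":0,"wz":0},{"dx":0,"dy":0,"dz":-2,"wx":0,"wy":0,"wz":0},{"dx":0,"dy":0,"dz":-2,"wx":0,"wy":0,"wz":0},{"dx":0,"dy":0,"dz":-1.5,"wx":0,"wy":0,"wz":0},{"dx":0,"dy":0,"dz":-1,"wx":0,"wy":0,"wz":0},{"dx":0,"dy":0,"dz":-0.9,"wx":0,"wy":0,"wz":0},{"dx":0,"dy":0,"dz":0,"wx":0,"wy":0,"wz":0},{"dx":0,"dy":0,"dz":0,"wx":0,"wy":0,"wz":0}]' 0.4 25
python3 -m jog '[{"dx":0,"dy":0,"dz":0,"wx":0,"wy":0,"wz":0},{"dx":0,"dy":0,"dz":0,"wx":0,"wy":0,"wz":0},{"dx":0,"dy":0,"dz":0,"wx":0,"wy":0,"wz":0},{"dx":0,"dy":0,"dz":0,"wx":0,"wy":0,"wz":0},{"dx":0,"dy":0,"dz":0,"wx":0,"wy":0,"wz":0},{"dx":0,"dy":0,"dz":0,"wx":0,"wy":0,"wz":0}]' 1 25
```

```text
time: 4.33
position: [0.4734, 0.0398, 0.0083]
tool_rot: [-0.009, 1.0, 0.0, 0.0]
wrist_force: [-0.0, -0.4, 0.3]
grip_width: 0.596
gripper_force: 0.0
time: 4.83
position: [0.4734, 0.0397, 0.0082]
tool_rot: [-0.009, 1.0, 0.0, 0.0]
wrist_force: [-0.1, 0.4, -0.1]
grip_width: 0.209
gripper_force: 0.0
```

```bash
python3 -m jog '[{"dx":0,"dy":0,"dz":0,"wx":0,"wy":0,"wz":0},{"dx":0,"dy":0,"dz":0,"wx":0,"wy":0,"wz":0},{"dx":0,"dy":0,"dz":0,"wx":0,"wy":0,"wz":0},{"dx":0,"dy":0,"dz":0,"wx":0,"wy":0,"wz":0},{"dx":-1,"dy":0,"dz":1.5,"wx":0,"wy":0,"wz":0},{"dx":-1.4,"dy":0,"dz":2,"wx":0,"wy":0,"wz":0},{"dx":-1.4,"dy":-1,"dz":2,"wx":0,"wy":0,"wz":0.01},{"dx":-1.4,"dy":-2,"dz":0.5,"wx":0,"wy":0,"wz":0.01},{"dx":-1.4,"dy":-2,"dz":0,"wx":0,"wy":0,"wz":0.01},{"dx":-1.4,"dy":-2,"dz":0,"wx":0,"wy":0,"wz":0.01},{"dx":-1.4,"dy":-2,"dz":0,"wx":0,"wy":0,"wz":0.01},{"dx":-1.4,"dy":-2,"dz":0,"wx":0,"wy":0,"wz":0.01},{"dx":-1,"dy":-2,"dz":0,"wx":0,"wy":0,"wz":0.007},{"dx":-1,"dy":-1.8,"dz":0,"wx":0,"wy":0,"wz":0},{"dx":0,"dy":0,"dz":-1.5,"wx":0,"wy":0,"wz":0},{"dx":0,"dy":0,"dz":0,"wx":0,"wy":0,"wz":0},{"dx":0,"dy":0,"dz":0,"wx":0,"wy":0,"wz":0}]' 1 25
python3 - <<'E'
from h import *
c=imaging.camera("top"); save(c,"t2")
cv2.imwrite("pics/t2c.png",cv2.resize(c["pixels"][140:350,230:430,::-1],(760,798)[::1] if 0 else (560,588),interpolation=cv2.INTER_CUBIC))
s=manip.get_obs(); print(s["position"],s["tool_rot"],s["time"])
blobs(c,("blue",.09))
for k,z in dict(unit_stop=.03,rail_mouth=.03,shoe_axis=.03,gauge_tip=.053).items():
    for r in spotter.place_of(k,"top")[:1]: print(k,round(r["score"],2),np.round(r["location"],1),np.round(atz(c,r["location"],z),4))
E
```

```text
time: 6.25
position: [0.345, -0.1082, 0.0529]
tool_rot: [-0.043, 0.999, 0.0, -0.001]
wrist_force: [-0.1, 0.5, 0.4]
grip_width: 0.003
gripper_force: 0.0
[ 0.34542172 -0.10805582  0.05330716] [-4.29110152e-02  9.99078878e-01  1.04025743e-04 -1.70680722e-04] 6.3
('blue', 0.09) [248 259   9  18 141] [251.6 267.8] ((0.4770967960357666, 0.035901062190532684), (0.030033240094780922, 0.014225685968995094), 1.842966914176941)
unit_stop 0.59 [319.6 180. ] [ 0.6467 -0.0863  0.03  ]
rail_mouth 0.84 [322.  261.2] [ 0.4905 -0.094   0.03  ]
shoe_axis 0.71 [321.6 207.5] [ 0.5933 -0.0912  0.03  ]
gauge_tip 0.76 [254.8 200.5] [0.6007 0.0367 0.053 ]
```

View pics/t2c.png

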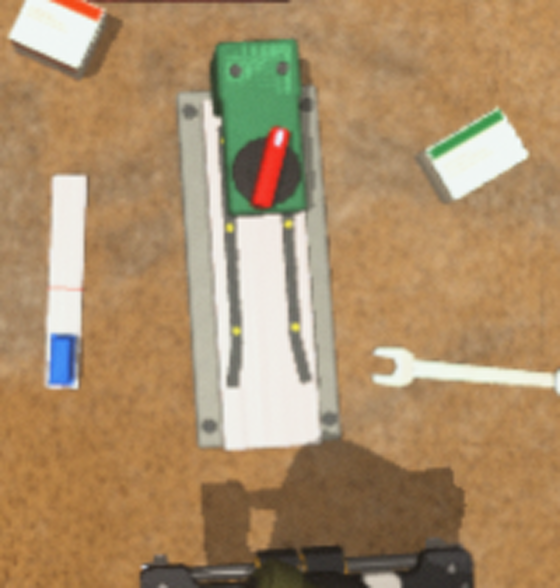

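The grip missed: the gauge is still at (252,268) in the full picture, and the opening reads 0.003. I'll go back, look while down at the handle, and then close.

```bash
python3 -m jog '[{"dx":1.3,"dy":1.8,"dz":1.5,"wx":0,"wy":0,"wz":0},{"dx":1.3,"dy":2,"dz":1.5,"wx":0,"wy":0,"wz":-0.01},{"dx":1.4,"dy":2,"dz":0,"wx":0,"wy":0,"wz":-0.01},{"dx":1.4,"dy":2,"dz":0,"wx":0,"wy":0,"wz":-0.01},{"dx":1.4,"dy":2,"dz":0,"wx":0,"wy":0,"wz":-0.01},{"dx":1.4,"dy":2,"dz":0,"wx":0,"wy":0,"wz":-0.01},{"dx":1.4,"dy":2,"dz":0,"wx":0,"wy":0,"wz":-0.01},{"dx":1.4,"dy":1,"dz":0,"wx":0,"wy":0,"wz":-0.007},{"dx":1.4,"dy":0,"dz":0,"wx":0,"wy":0,"wz":0},{"dx":0.6,"dy":-0.1,"dz":-1.5,"wx":0,"wy":0,"wz":0},{"dx":0,"dy":0,"dz":-2,"wx":0,"wy":0,"wz":0},{"dx":0,"dy":0,"dz":-2,"wx":0,"wy":0,"wz":0},{"dx":0,"dy":0,"dz":-1.5,"wx":0,"wy":0,"wz":0},{"dx":0,"dy":0,"dz":-0.5,"wx":0,"wy":0,"wz":0},{"dx":0,"dy":0,"dz":0,"wx":0,"wy":0,"wz":0},{"dx":0,"dy":0,"dz":0,"wx":0,"wy":0,"wz":0}]' 0.4 25
python3 - <<'E'
from h import *
c=imaging.camera("wrist"); save(c,"w3"); s=manip.get_obs()
print(np.round(c["world_from_camera"],3).tolist())
blobs(c,("blue",None)); p=s["position"]
print(proj(c,p),proj(c,p+[0,.028,0]),proj(c,p+[0,-.028,0]))
for k in("gauge","gauge_tip"):
  for r in spotter.place_of(k,"wrist")[:1]: print(k,round(r["score"],2),np.round(r["location"],1),np.round(atz(c,r["location"],0),4))
E
```

```text
time: 7.83
position: [0.4756, 0.0389, 0.0087]
tool_rot: [-0.009, 1.0, -0.0, 0.0]
wrist_force: [-0.5, 0.9, -0.0]
grip_width: 0.598
gripper_force: 0.0
[[-0.019, 0.971, 0.239, 0.406], [1.0, 0.018, 0.005, 0.038], [0.001, 0.239, -0.971, 0.22], [0.0, 0.0, 0.0, 1.0]]
('blue', None) [ 273  199   30   71 1967] [287.4 232.5] ((0.4665784239768982, 0.0381011888384819), (0.03862384334206581, 0.01513708382844925), 0.4817473292350769)
[288.52139797 236.68354527] [335.37293057 237.49992553] [241.61051849 235.8338276 ]
gauge 0.98 [292.2 223.8] [0.4705 0.041  0.    ]
gauge_tip 0.74 [283.4 400.7] [0.601  0.0376 0.    ]
```

View pics/w3.png

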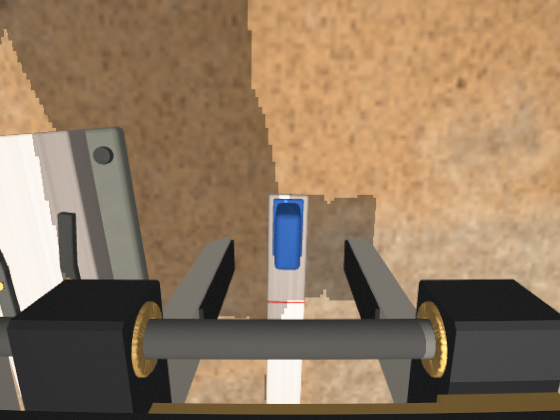

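The wrist view shows the fingertips at (235,240) and (345,240), either side of the handle (273–303, 199–270). The position looks right, so I'll close and watch.

```bash
python3 -m jog '[{"dx":-0.3,"dy":0,"dz":0,"wx":0,"wy":0,"wz":0},{"dx":0,"dy":0,"dz":0,"wx":0,"wy":0,"wz":0},{"dx":0,"dy":0,"dz":0,"wx":0,"wy":0,"wz":0},{"dx":0,"dy":0,"dz":0,"wx":0,"wy":0,"wz":0},{"dx":0,"dy":0,"dz":0,"wx":0,"wy":0,"wz":0},{"dx":0,"dy":0,"dz":0,"wx":0,"wy":0,"wz":0},{"dx":0,"dy":0,"dz":0,"wx":0,"wy":0,"wz":0},{"dx":0,"dy":0,"dz":0,"wx":0,"wy":0,"wz":0},{"dx":0,"dy":0,"dz":0,"wx":0,"wy":0,"wz":0},{"dx":0,"dy":0,"dz":0,"wx":0,"wy":0,"wz":0}]' 1 25
python3 - <<'E'
from h import *
c=imaging.camera("wrist"); save(c,"w4"); blobs(c,("blue",None)); print(manip.get_obs()["grip_width"])
E
```

```text
time: 8.82
position: [0.4723, 0.0387, 0.008]
tool_rot: [-0.009, 1.0, 0.0, -0.0]
wrist_force: [-0.8, 0.6, -0.4]
grip_width: 0.005
gripper_force: 0.0
('blue', None) [ 274  205   29   71 1079] [288.  224.9] ((0.4663729965686798, 0.03829537332057953), (0.038764744997024536, 0.014683347195386887), 1.0542070865631104)
0.0031814121535889872
```

View pics/w4.png

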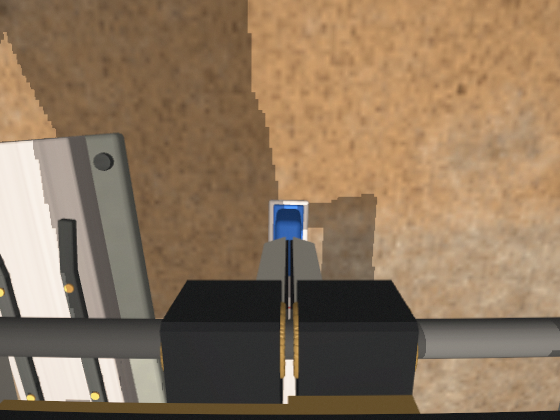

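The shut fingers hide the handle without touching it. The 110 px between the tips, where 94 px was predicted, puts the real tips about 30 mm above the reported TCP. I'll open and feel downward in small steps.

```bash
python3 -m jog '[{"dx":0,"dy":0,"dz":0,"wx":0,"wy":0,"wz":0},{"dx":0,"dy":0,"dz":0,"wx":0,"wy":0,"wz":0},{"dx":0,"dy":0,"dz":0,"wx":0,"wy":0,"wz":0},{"dx":0,"dy":0,"dz":0,"wx":0,"wy":0,"wz":0},{"dx":0,"dy":0,"dz":0,"wx":0,"wy":0,"wz":0},{"dx":0,"dy":0,"dz":-0.2,"wx":0,"wy":0,"wz":0},{"dx":0,"dy":0,"dz":-0.2,"wx":0,"wy":0,"wz":0},{"dx":0,"dy":0,"dz":-0.2,"wx":0,"wy":0,"wz":0},{"dx":0,"dy":0,"dz":-0.2,"wx":0,"wy":0,"wz":0},{"dx":0,"dy":0,"dz":-0.2,"wx":0,"wy":0,"wz":0},{"dx":0,"dy":0,"dz":0,"wx":0,"wy":0,"wz":0}]' 0.55 25
python3 - <<'E'
from h import *
s=manip.get_obs(); print(s["position"],s["wrist_force"],s["grip_width"])
E
```

```text
time: 9.78
position: [0.4721, 0.0387, -0.0024]
tool_rot: [-0.009, 1.0, -0.0, -0.0]
wrist_force: [0.1, -0.2, -0.3]
grip_width: 0.45
gripper_force: 0.0
[ 0.47205855  0.03868267 -0.00243241] [ 0.05887731 -0.22870315 -0.3168891 ] 0.45003828459152556
```

```bash
python3 -m jog '[{"dx":0,"dy":0,"dz":-0.3,"wx":0,"wy":0,"wz":0},{"dx":0,"dy":0,"dz":-0.3,"wx":0,"wy":0,"wz":0},{"dx":0,"dy":0,"dz":-0.3,"wx":0,"wy":0,"wz":0},{"dx":0,"dy":0,"dz":-0.2,"wx":0,"wy":0,"wz":0},{"dx":0,"dy":0,"dz":-0.2,"wx":0,"wy":0,"wz":0},{"dx":0,"dy":0,"dz":-0.2,"wx":0,"wy":0,"wz":0},{"dx":0,"dy":0,"dz":0,"wx":0,"wy":0,"wz":0}]' 0.55 25
python3 -m jog '[{"dx":0,"dy":0,"dz":0,"wx":0,"wy":0,"wz":0},{"dx":0,"dy":0,"dz":0,"wx":0,"wy":0,"wz":0},{"dx":0,"dy":0,"dz":0,"wx":0,"wy":0,"wz":0},{"dx":0,"dy":0,"dz":0,"wx":0,"wy":0,"wz":0},{"dx":0,"dy":0,"dz":0,"wx":0,"wy":0,"wz":0},{"dx":0,"dy":0,"dz":0,"wx":0,"wy":0,"wz":0},{"dx":0,"dy":0,"dz":0,"wx":0,"wy":0,"wz":0}]' 1 25
python3 - <<'E'
from h import *
c=imaging.camera("wrist"); save(c,"w5"); blobs(c,("blue",None)); print(manip.get_obs()["grip_width"])
E
```

```text
time: 10.37
position: [0.4721, 0.0387, -0.0173]
tool_rot: [-0.009, 1.0, -0.0, -0.0]
wrist_force: [-0.3, 0.3, 0.6]
grip_width: 0.453
gripper_force: 0.0
time: 10.95
position: [0.4724, 0.0387, -0.0169]
tool_rot: [-0.009, 1.0, 0.0, 0.0]
wrist_force: [-0.7, -0.5, 1.5]
grip_width: 0.15
gripper_force: 24.9
('blue', None) [ 273  216   33   82 2514] [288.8 255. ] ((0.4660281538963318, 0.038784001022577286), (0.03976515680551529, 0.014543787576258183), 1.049561619758606)
0.14804378006450125
```

Gripped: the opening is 0.148, which is 14 mm, at 25 N. The true tips are about 30 mm behind the reported TCP, and the gauge underside is at TCP z + 17 mm. Next I'll lift and carry it to the table front.

```bash
python3 -m jog '[{"dx":-1,"dy":0,"dz":1.5,"wx":0,"wy":0,"wz":0},{"dx":-1.4,"dy":0,"dz":2,"wx":0,"wy":0,"wz":0},{"dx":-1.4,"dy":-1,"dz":2,"wx":0,"wy":0,"wz":0.01},{"dx":-1.4,"dy":-2,"dz":0.5,"wx":0,"wy":0,"wz":0.01},{"dx":-1.4,"dy":-2,"dz":0,"wx":0,"wy":0,"wz":0.01},{"dx":-1.4,"dy":-2,"dz":0,"wx":0,"wy":0,"wz":0.01},{"dx":-1.4,"dy":-2,"dz":0,"wx":0,"wy":0,"wz":0.01},{"dx":-1.4,"dy":-2,"dz":0,"wx":0,"wy":0,"wz":0.01},{"dx":-1,"dy":-2,"dz":0,"wx":0,"wy":0,"wz":0.01},{"dx":-1,"dy":-2,"dz":0,"wx":0,"wy":0,"wz":0},{"dx":0,"dy":0,"dz":-1,"wx":0,"wy":0,"wz":0},{"dx":0,"dy":0,"dz":0,"wx":0,"wy":0,"wz":0},{"dx":0,"dy":0,"dz":0,"wx":0,"wy":0,"wz":0}]' 1 25
python3 - <<'E'
from h import *
s=manip.get_obs(); print(s["position"],s["tool_rot"],s["time"])
c=imaging.camera("top"); save(c,"t3")
for k,px in dict(Lf=(200,447),Lb=(178,95),Rb=(315,90),Rf=(340,437)).items(): print(k,atz(c,(230+px[0]/2.8,140+px[1]/2.8),.01))
for k,px in dict(Lfront=(233,386),Rfront=(306,381),L1=(236,331),R1=(295,327),L2=(230,228),R2=(289,224)).items(): print(k,atz(c,(230+px[0]/2.8,140+px[1]/2.8),.035))
im=c["pixels"][140:350,240:400,::-1]
cv2.imwrite("pics/t3c.png",cv2.resize(im,None,fx=2.8,fy=2.8,interpolation=cv2.INTER_CUBIC))
for r in spotter.place_of("gauge_tip","top")[:1]: print(r["score"],np.round(r["location"],1),np.round(atz(c,r["location"],.054),4))
E
```

```text
time: 12.08
position: [0.344, -0.1111, 0.0329]
tool_rot: [-0.044, 0.999, 0.0, -0.0]
wrist_force: [0.5, 0.7, -1.1]
grip_width: 0.148
gripper_force: 24.9
[ 0.34401173 -0.11114028  0.03290879] [-4.40438265e-02  9.99029466e-01  2.47043036e-04 -4.53207814e-04] 12.0833
Lf [ 0.41495948 -0.05757713  0.01      ]
Lb [ 0.66042457 -0.03615917  0.01      ]
Rb [ 0.66687653 -0.13328441  0.01      ]
Rf [ 0.4242549  -0.15446273  0.01      ]
Lfront [ 0.45880367 -0.07750764  0.035     ]
Rfront [ 0.46343581 -0.12681533  0.035     ]
L1 [ 0.49580728 -0.07872691  0.035     ]
R1 [ 0.4995723  -0.11870928  0.035     ]
L2 [ 0.56556296 -0.07314288  0.035     ]
R2 [ 0.5694234  -0.11340055  0.035     ]
0.97 [324.4 271. ] [ 0.473  -0.0965  0.054 ]
```

View pics/t3c.png

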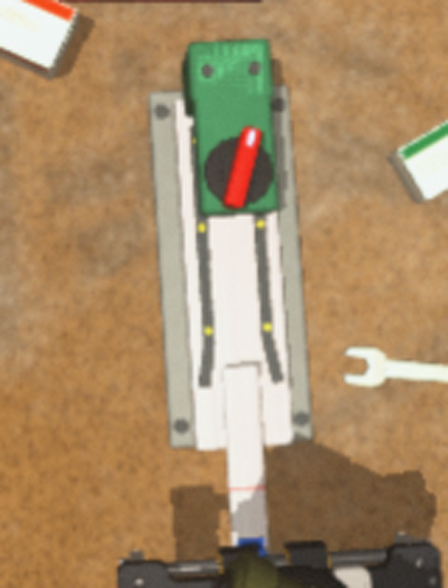

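Unit yaw is 0.087 and the rail line is y = -0.0906 + 0.087(x - 0.5964). In the crop the blade tip (243,364) sits between the rail flares (207 and 272). I'll shift 1 mm right, lower and slide in.

```bash
python3 -m jog '[{"dx":0,"dy":-0.1,"dz":-0.6,"wx":0,"wy":0,"wz":0},{"dx":0,"dy":0,"dz":-0.6,"wx":0,"wy":0,"wz":0},{"dx":0,"dy":0,"dz":-0.4,"wx":0,"wy":0,"wz":0},{"dx":0,"dy":0,"dz":-0.3,"wx":0,"wy":0,"wz":0},{"dx":0,"dy":0,"dz":0,"wx":0,"wy":0,"wz":0},{"dx":0,"dy":0,"dz":0,"wx":0,"wy":0,"wz":0}]' 1 25
python3 -m jog '[{"dx":1,"dy":0.087,"dz":0,"wx":0,"wy":0,"wz":0},{"dx":1,"dy":0.087,"dz":0,"wx":0,"wy":0,"wz":0},{"dx":1,"dy":0.087,"dz":0,"wx":0,"wy":0,"wz":0},{"dx":1,"dy":0.087,"dz":0,"wx":0,"wy":0,"wz":0},{"dx":1,"dy":0.087,"dz":0,"wx":0,"wy":0,"wz":0},{"dx":0,"dy":0,"dz":0,"wx":0,"wy":0,"wz":0}]'
```

```text
time: 12.68
position: [0.3442, -0.1122, 0.0139]
tool_rot: [-0.044, 0.999, 0.0, -0.0]
wrist_force: [-1.1, -0.3, -1.9]
grip_width: 0.15
gripper_force: 24.9
time: 13.18
position: [0.3962, -0.1078, 0.0141]
tool_rot: [-0.045, 0.999, -0.0, 0.0]
wrist_force: [0.9, 0.1, -0.8]
grip_width: 0.15
gripper_force: 24.9
```

```bash
python3 -m jog '[{"dx":1,"dy":0.087,"dz":0,"wx":0,"wy":0,"wz":0},{"dx":1,"dy":0.087,"dz":0,"wx":0,"wy":0,"wz":0},{"dx":1,"dy":0.087,"dz":0,"wx":0,"wy":0,"wz":0},{"dx":1,"dy":0.087,"dz":0,"wx":0,"wy":0,"wz":0},{"dx":1,"dy":0.087,"dz":0,"wx":0,"wy":0,"wz":0},{"dx":1,"dy":0.087,"dz":0,"wx":0,"wy":0,"wz":0},{"dx":1,"dy":0.087,"dz":0,"wx":0,"wy":0,"wz":0},{"dx":1,"dy":0.087,"dz":0,"wx":0,"wy":0,"wz":0},{"dx":1,"dy":0.087,"dz":0,"wx":0,"wy":0,"wz":0},{"dx":1,"dy":0.087,"dz":0,"wx":0,"wy":0,"wz":0},{"dx":0,"dy":0,"dz":0,"wx":0,"wy":0,"wz":0}]'
python3 -m jog '[{"dx":0.3,"dy":0.026,"dz":0,"wx":0,"wy":0,"wz":0},{"dx":0.3,"dy":0.026,"dz":0,"wx":0,"wy":0,"wz":0},{"dx":0.3,"dy":0.026,"dz":0,"wx":0,"wy":0,"wz":0},{"dx":0.2,"dy":0.017,"dz":0,"wx":0,"wy":0,"wz":0},{"dx":0.2,"dy":0.017,"dz":0,"wx":0,"wy":0,"wz":0},{"dx":0,"dy":0,"dz":0,"wx":0,"wy":0,"wz":0}]'
```

```text
time: 14.1
position: [0.496, -0.0991, 0.014]
tool_rot: [-0.044, 0.999, -0.0, 0.0]
wrist_force: [-0.1, -0.1, -0.6]
grip_width: 0.15
gripper_force: 24.9
time: 14.6
position: [0.5075, -0.0981, 0.0141]
tool_rot: [-0.044, 0.999, -0.0, 0.0]
wrist_force: [-0.4, -0.9, -0.9]
grip_width: 0.147
gripper_force: 24.9
```

```bash
for i in 1; do python3 -m jog '[{"dx":0.1,"dy":0.009,"dz":0,"wx":0,"wy":0,"wz":0},{"dx":0.1,"dy":0.009,"dz":0,"wx":0,"wy":0,"wz":0},{"dx":0.1,"dy":0.009,"dz":0,"wx":0,"wy":0,"wz":0},{"dx":0,"dy":0,"dz":0,"wx":0,"wy":0,"wz":0}]'; done
```

```text
time: 14.93
position: [0.5104, -0.0979, 0.0141]
tool_rot: [-0.044, 0.999, -0.0, 0.0]
wrist_force: [-0.5, -0.0, -2.0]
grip_width: 0.148
gripper_force: 24.9
```

```bash
python3 -m jog '[{"dx":0.1,"dy":0.009,"dz":0,"wx":0,"wy":0,"wz":0},{"dx":0.1,"dy":0.009,"dz":0,"wx":0,"wy":0,"wz":0},{"dx":0,"dy":0,"dz":0,"wx":0,"wy":0,"wz":0}]'
```

```text
time: 15.18
position: [0.5124, -0.0977, 0.0141]
tool_rot: [-0.044, 0.999, -0.0, 0.0]
wrist_force: [0.2, -0.5, -2.0]
grip_width: 0.145
gripper_force: 24.9
```

```bash
python3 -m jog '[{"dx":0.1,"dy":0.009,"dz":0,"wx":0,"wy":0,"wz":0},{"dx":0.1,"dy":0.009,"dz":0,"wx":0,"wy":0,"wz":0},{"dx":0,"dy":0,"dz":0,"wx":0,"wy":0,"wz":0}]'
```

```text
time: 15.43
position: [0.5127, -0.0975, 0.0136]
tool_rot: [-0.044, 0.999, 0.0, -0.002]
wrist_force: [-11.0, -1.7, 1.9]
grip_width: 0.144
gripper_force: 25.0
```

The blade met the stop at TCP x ≈ 0.5125 (-11 N). I'll relax 1.5 mm, release, rise and hover over the knob.

```bash
python3 -m jog '[{"dx":-0.15,"dy":-0.013,"dz":-0.03,"wx":0,"wy":0,"wz":0},{"dx":0,"dy":0,"dz":0,"wx":0,"wy":0,"wz":0}]' 1 25
python3 -m jog '[{"dx":0,"dy":0,"dz":0,"wx":0,"wy":0,"wz":0},{"dx":0,"dy":0,"dz":0,"wx":0,"wy":0,"wz":0},{"dx":0,"dy":0,"dz":0,"wx":0,"wy":0,"wz":0},{"dx":0,"dy":0,"dz":0,"wx":0,"wy":0,"wz":0},{"dx":0,"dy":0,"dz":2,"wx":0,"wy":0,"wz":0},{"dx":0,"dy":0,"dz":3,"wx":0,"wy":0,"wz":0},{"dx":0,"dy":0,"dz":3.5,"wx":0,"wy":0,"wz":0},{"dx":0,"dy":0,"dz":3.5,"wx":0,"wy":0,"wz":-0.05},{"dx":1.45,"dy":0.14,"dz":0,"wx":0,"wy":0,"wz":-0.068},{"dx":2,"dy":0.2,"dz":0,"wx":0,"wy":0,"wz":-0.1},{"dx":2.5,"dy":0.2,"dz":0,"wx":0,"wy":0,"wz":-0.1},{"dx":2.5,"dy":0.2,"dz":0,"wx":0,"wy":0,"wz":0},{"dx":0,"dy":0,"dz":0,"wx":0,"wy":0,"wz":0},{"dx":0,"dy":0,"dz":0,"wx":0,"wy":0,"wz":0}]' 0.55 25
python3 - <<'E'
from h import *
c=imaging.camera("wrist"); save(c,"w6"); blobs(c,("red",None)); blobs(c,("blue",.064)); s=manip.get_obs(); print(s["qpos"],s["position"])
E
```

```text
time: 15.6
position: [0.5127, -0.0977, 0.0137]
tool_rot: [-0.044, 0.999, 0.0, -0.0]
wrist_force: [0.1, -0.6, -1.4]
grip_width: 0.15
gripper_force: 25.0
time: 16.77
position: [0.5975, -0.09, 0.133]
tool_rot: [0.114, 0.993, 0.0, -0.0]
wrist_force: [0.0, 0.7, 0.5]
grip_width: 0.45
gripper_force: 0.0
('red', None) [ 275  188   21   87 1602] [285.2 228.6] ((0.593753457069397, -0.09144729375839233), (0.011758566834032536, 0.05290600657463074), 77.12765502929688)
('red', None) [446 248  54  12 148] [470.9 253.3] ((0.6325743794441223, 0.01541781984269619), (0.034083325415849686, 0.00206437474116683), 66.95004272460938)
('red', None) [ 271  360   90   44 2885] [312.3 380.3] ((0.6988767981529236, -0.09562195092439651), (0.058278266340494156, 0.033549100160598755), 76.67752838134766)
('red', None) [ 526  374   34   37 1001] [544.6 392.8] ((0.7446591258049011, 0.05367311090230942), (0.024906720966100693, 0.029077470302581787), 74.91291046142578)
('blue', 0.064) [ 239   76   34   50 1017] [254.9  99.7] ((0.5125845670700073, -0.09553836286067963), (0.03321080282330513, 0.0160432830452919), 5.1093525886535645)
[-2.10511493e-01  4.53388552e-01  1.40765273e+00 -3.41784833e-05
  1.28144101e+00 -1.55247205e+00] [ 0.59695732 -0.09014009  0.13324939]
```

View pics/w6.png

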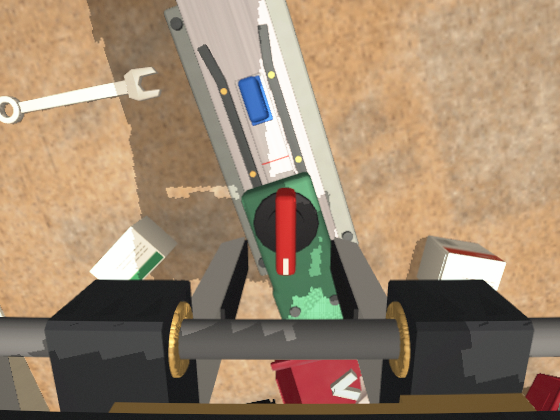

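The wrist view shows the knob bar (275–296, 188–275) lined up between the fingers, with the blade handle at (255,100) between the rails. I'll go down and grip the bar.

```bash
python3 -m jog '[{"dx":-0.1,"dy":-0.05,"dz":-2,"wx":0,"wy":0,"wz":0},{"dx":0,"dy":0,"dz":-1.5,"wx":0,"wy":0,"wz":0},{"dx":0,"dy":0,"dz":-0.8,"wx":0,"wy":0,"wz":0},{"dx":0,"dy":0,"dz":-0.7,"wx":0,"wy":0,"wz":0},{"dx":0,"dy":0,"dz":0,"wx":0,"wy":0,"wz":0}]' 0.55 25
python3 -m jog '[{"dx":0,"dy":0,"dz":0,"wx":0,"wy":0,"wz":0},{"dx":0,"dy":0,"dz":0,"wx":0,"wy":0,"wz":0},{"dx":0,"dy":0,"dz":0,"wx":0,"wy":0,"wz":0},{"dx":0,"dy":0,"dz":0,"wx":0,"wy":0,"wz":0},{"dx":0,"dy":0,"dz":0,"wx":0,"wy":0,"wz":0},{"dx":0,"dy":0,"dz":0,"wx":0,"wy":0,"wz":0},{"dx":0,"dy":0,"dz":0,"wx":0,"wy":0,"wz":0}]' 1 40
```

```text
time: 17.23
position: [0.5956, -0.0907, 0.0829]
tool_rot: [0.114, 0.993, 0.0, -0.001]
wrist_force: [-0.2, -0.6, 0.9]
grip_width: 0.448
gripper_force: 0.0
time: 17.82
position: [0.5963, -0.0917, 0.0842]
tool_rot: [0.115, 0.993, -0.001, 0.0]
wrist_force: [-2.4, -6.1, 1.6]
grip_width: 0.123
gripper_force: 40.0
```

```bash
python3 -m jog '[{"dx":0,"dy":-0.1,"dz":0,"wx":0,"wy":0,"wz":-0.08},{"dx":0,"dy":0,"dz":0,"wx":0,"wy":0,"wz":-0.1},{"dx":0,"dy":0,"dz":0,"wx":0,"wy":0,"wz":-0.1},{"dx":0,"dy":0,"dz":0,"wx":0,"wy":0,"wz":-0.1},{"dx":0,"dy":0,"dz":0,"wx":0,"wy":0,"wz":-0.1},{"dx":0,"dy":0,"dz":0,"wx":0,"wy":0,"wz":-0.1},{"dx":0,"dy":0,"dz":0,"wx":0,"wy":0,"wz":-0.1},{"dx":0,"dy":0,"dz":0,"wx":0,"wy":0,"wz":-0.1},{"dx":0,"dy":0,"dz":0,"wx":0,"wy":0,"wz":-0.1},{"dx":0,"dy":0,"dz":0,"wx":0,"wy":0,"wz":-0.1},{"dx":0,"dy":0,"dz":0,"wx":0,"wy":0,"wz":-0.1},{"dx":0,"dy":0,"dz":0,"wx":0,"wy":0,"wz":-0.1},{"dx":0,"dy":0,"dz":0,"wx":0,"wy":0,"wz":-0.1},{"dx":0,"dy":0,"dz":0,"wx":0,"wy":0,"wz":-0.1},{"dx":0,"dy":0,"dz":0,"wx":0,"wy":0,"wz":-0.1},{"dx":0,"dy":0,"dz":0,"wx":0,"wy":0,"wz":-0.1},{"dx":0,"dy":0,"dz":0,"wx":0,"wy":0,"wz":0},{"dx":0,"dy":0,"dz":0,"wx":0,"wy":0,"wz":0}]'
python3 -c "
from h import *
s=manip.get_obs();q=s['tool_rot'];print(s['wrist_force'],s['moment'],s['qpos'][[0,5]],'yaw',-2*np.arctan2(q[0],q[1]),'knob',.087+2*np.arctan2(q[0],q[1]))"
```

```text
time: 19.32
position: [0.5974, -0.0912, 0.0843]
tool_rot: [0.786, 0.618, 0.001, 0.001]
wrist_force: [6.6, 3.6, -1.8]
grip_width: 0.124
gripper_force: 40.0
[ 6.57760012  3.64933308 -1.82753502] [ 0.59186436 -1.19146213 -0.12150918] [-0.21267563  0.02605368] yaw -1.8099621523724312 knob 1.8969621523724312
```

Knob is at about 1.90 rad. I'll release it, go back to the handle and test the drag.

```bash
python3 -m jog '[{"dx":0,"dy":0,"dz":0,"wx":0,"wy":0,"wz":0},{"dx":0,"dy":0,"dz":0,"wx":0,"wy":0,"wz":0},{"dx":0,"dy":0,"dz":0,"wx":0,"wy":0,"wz":0},{"dx":0,"dy":0,"dz":2,"wx":0,"wy":0,"wz":0},{"dx":0,"dy":0,"dz":3,"wx":0,"wy":0,"wz":0},{"dx":-0.5,"dy":0,"dz":0,"wx":0,"wy":0,"wz":0.12},{"dx":-0.5,"dy":0,"dz":0,"wx":0,"wy":0,"wz":0.12},{"dx":-0.5,"dy":0,"dz":0,"wx":0,"wy":0,"wz":0.12},{"dx":-0.5,"dy":-0.1,"dz":0,"wx":0,"wy":0,"wz":0.12},{"dx":-0.5,"dy":-0.1,"dz":0,"wx":0,"wy":0,"wz":0.12},{"dx":-0.5,"dy":-0.1,"dz":0,"wx":0,"wy":0,"wz":0.12},{"dx":-0.5,"dy":-0.1,"dz":0,"wx":0,"wy":0,"wz":0.12},{"dx":-0.5,"dy":-0.1,"dz":0,"wx":0,"wy":0,"wz":0.12},{"dx":-0.5,"dy":-0.1,"dz":0,"wx":0,"wy":0,"wz":0.12},{"dx":-0.5,"dy":0,"dz":0,"wx":0,"wy":0,"wz":0.12},{"dx":-0.5,"dy":0,"dz":0,"wx":0,"wy":0,"wz":0.12},{"dx":-0.5,"dy":0,"dz":0,"wx":0,"wy":0,"wz":0.12},{"dx":-0.5,"dy":0,"dz":0,"wx":0,"wy":0,"wz":0.12},{"dx":-1,"dy":0,"dz":0,"wx":0,"wy":0,"wz":0.12},{"dx":-0.85,"dy":0,"dz":0,"wx":0,"wy":0,"wz":0.12}]' 0.55 40
python3 -c "
from h import *
s=manip.get_obs();q=s['tool_rot'];print('yaw',-2*np.arctan2(q[0],q[1]))"
```

```text
time: 20.98
position: [0.5122, -0.0978, 0.1337]
tool_rot: [0.002, 1.0, -0.0, -0.0]
wrist_force: [-0.7, 0.4, -0.4]
grip_width: 0.45
gripper_force: 0.0
yaw -0.0034982317588035487
```

```bash
python3 -m jog '[{"dx":0,"dy":0,"dz":-3,"wx":0,"wy":0,"wz":0.097},{"dx":0,"dy":0,"dz":-3,"wx":0,"wy":0,"wz":0},{"dx":0,"dy":0,"dz":-3,"wx":0,"wy":0,"wz":0},{"dx":0,"dy":0,"dz":-2,"wx":0,"wy":0,"wz":0},{"dx":0,"dy":0,"dz":-0.95,"wx":0,"wy":0,"wz":0},{"dx":0,"dy":0,"dz":0,"wx":0,"wy":0,"wz":0},{"dx":0,"dy":0,"dz":0,"wx":0,"wy":0,"wz":0}]' 0.55 25
python3 -m jog '[{"dx":0,"dy":0,"dz":0,"wx":0,"wy":0,"wz":0},{"dx":0,"dy":0,"dz":0,"wx":0,"wy":0,"wz":0},{"dx":0,"dy":0,"dz":0,"wx":0,"wy":0,"wz":0},{"dx":0,"dy":0,"dz":0,"wx":0,"wy":0,"wz":0},{"dx":0,"dy":0,"dz":0,"wx":0,"wy":0,"wz":0},{"dx":0,"dy":0,"dz":0,"wx":0,"wy":0,"wz":0}]' 1 30
python3 -m jog '[{"dx":-0.1,"dy":-0.009,"dz":0,"wx":0,"wy":0,"wz":0},{"dx":-0.1,"dy":-0.009,"dz":0,"wx":0,"wy":0,"wz":0},{"dx":-0.1,"dy":-0.009,"dz":0,"wx":0,"wy":0,"wz":0}]' 1 30
python3 -m jog '[{"dx":-0.1,"dy":-0.009,"dz":0,"wx":0,"wy":0,"wz":0}]' 1 30
```

```text
time: 21.57
position: [0.5131, -0.0979, 0.0149]
tool_rot: [-0.044, 0.999, -0.0, 0.0]
wrist_force: [1.1, -1.3, 0.5]
grip_width: 0.453
gripper_force: 0.0
time: 22.07
position: [0.513, -0.0978, 0.0147]
tool_rot: [-0.044, 0.999, -0.0, 0.0]
wrist_force: [-1.1, 0.1, 5.2]
grip_width: 0.142
gripper_force: 30.0
time: 22.32
position: [0.5104, -0.0981, 0.0147]
tool_rot: [-0.044, 0.999, -0.0, 0.001]
wrist_force: [3.3, 0.9, 5.4]
grip_width: 0.146
gripper_force: 30.0
time: 22.4
position: [0.5094, -0.0982, 0.0147]
tool_rot: [-0.044, 0.999, -0.0, 0.001]
wrist_force: [4.3, 0.2, 5.6]
grip_width: 0.148
gripper_force: 30.0
```

```bash
python3 -m jog '[{"dx":0,"dy":0,"dz":0.07,"wx":0,"wy":0,"wz":0},{"dx":0,"dy":0,"dz":0,"wx":0,"wy":0,"wz":0}]' 1 30
python3 -m jog '[{"dx":-0.1,"dy":-0.009,"dz":0.03,"wx":0,"wy":0,"wz":0},{"dx":-0.1,"dy":-0.009,"dz":0,"wx":0,"wy":0,"wz":0}]' 1 30
python3 -m jog '[{"dx":-0.1,"dy":-0.009,"dz":0,"wx":0,"wy":0,"wz":0}]' 1 30
python3 -m jog '[{"dx":0.1,"dy":0.009,"dz":0,"wx":0,"wy":0,"wz":0},{"dx":0.1,"dy":0.009,"dz":0,"wx":0,"wy":0,"wz":0},{"dx":0.1,"dy":0.009,"dz":0,"wx":0,"wy":0,"wz":0}]' 1 30
python3 -m jog '[{"dx":0.1,"dy":0.009,"dz":0,"wx":0,"wy":0,"wz":0}]' 1 30
```

```text
time: 22.57
position: [0.5082, -0.098, 0.0147]
tool_rot: [-0.044, 0.999, 0.0, -0.001]
wrist_force: [-1.4, 0.1, 4.0]
grip_width: 0.149
gripper_force: 30.0
time: 22.73
position: [0.5063, -0.0982, 0.0149]
tool_rot: [-0.044, 0.999, 0.0, -0.001]
wrist_force: [-0.4, -0.1, -1.2]
grip_width: 0.145
gripper_force: 30.0
time: 22.82
position: [0.5053, -0.0983, 0.0149]
tool_rot: [-0.044, 0.999, 0.0, -0.0]
wrist_force: [-0.3, -0.2, -1.6]
grip_width: 0.146
gripper_force: 30.0
time: 23.07
position: [0.5088, -0.0981, 0.0151]
tool_rot: [-0.044, 0.999, 0.0, -0.0]
wrist_force: [-0.1, -0.1, -0.4]
grip_width: 0.149
gripper_force: 30.0
time: 23.15
position: [0.5099, -0.098, 0.0152]
tool_rot: [-0.044, 0.999, 0.0, -0.0]
wrist_force: [0.4, -0.1, 0.0]
grip_width: 0.144
gripper_force: 30.0
```

There's no drag yet, so contact lies beyond 1.9 rad. Going to 2.6 rad gives 1–8.5 N whatever the facing height. Back to the knob.

```bash
python3 -m jog '[{"dx":0,"dy":0,"dz":0,"wx":0,"wy":0,"wz":0},{"dx":0,"dy":0,"dz":0,"wx":0,"wy":0,"wz":0},{"dx":0,"dy":0,"dz":0,"wx":0,"wy":0,"wz":0},{"dx":0,"dy":0,"dz":0,"wx":0,"wy":0,"wz":0},{"dx":0,"dy":0,"dz":2,"wx":0,"wy":0,"wz":0},{"dx":0,"dy":0,"dz":3,"wx":0,"wy":0,"wz":0},{"dx":0,"dy":0,"dz":3.5,"wx":0,"wy":0,"wz":0},{"dx":0,"dy":0,"dz":3.3,"wx":0,"wy":0,"wz":-0.097},{"dx":0.7,"dy":0,"dz":0,"wx":0,"wy":0,"wz":-0.12},{"dx":0.7,"dy":0,"dz":0,"wx":0,"wy":0,"wz":-0.12},{"dx":0.7,"dy":0,"dz":0,"wx":0,"wy":0,"wz":-0.12},{"dx":0.7,"dy":0.1,"dz":0,"wx":0,"wy":0,"wz":-0.12},{"dx":0.7,"dy":0.1,"dz":0,"wx":0,"wy":0,"wz":-0.12},{"dx":0.7,"dy":0.1,"dz":0,"wx":0,"wy":0,"wz":-0.12},{"dx":0.7,"dy":0.1,"dz":0,"wx":0,"wy":0,"wz":-0.12},{"dx":0.7,"dy":0.1,"dz":0,"wx":0,"wy":0,"wz":-0.12},{"dx":0.7,"dy":0.1,"dz":0,"wx":0,"wy":0,"wz":-0.12},{"dx":0.7,"dy":0,"dz":0,"wx":0,"wy":0,"wz":-0.12},{"dx":0.7,"dy":0,"dz":0,"wx":0,"wy":0,"wz":-0.12},{"dx":0.5,"dy":0,"dz":0,"wx":0,"wy":0,"wz":-0.12}]' 0.55 25
python3 -m jog '[{"dx":0.4,"dy":0,"dz":0,"wx":0,"wy":0,"wz":-0.12},{"dx":0,"dy":0,"dz":0,"wx":0,"wy":0,"wz":-0.12},{"dx":0,"dy":0,"dz":0,"wx":0,"wy":0,"wz":-0.12},{"dx":0,"dy":0,"dz":0,"wx":0,"wy":0,"wz":0},{"dx":0,"dy":0,"dz":0,"wx":0,"wy":0,"wz":0}]' 0.55 25
python3 - <<'E'
from h import *
c=imaging.camera("wrist"); save(c,"w7"); blobs(c,("red",None)); s=manip.get_obs(); q=s['tool_rot'];print(s["position"],'yaw',-2*np.arctan2(q[0],q[1]))
c=imaging.camera("top");blobs(c,("blue",.064))
E
```

```text
time: 24.82
position: [0.5922, -0.092, 0.1332]
tool_rot: [0.665, 0.747, -0.0, -0.0]
wrist_force: [-0.4, -0.5, -1.1]
grip_width: 0.45
gripper_force: 0.0
time: 25.23
position: [0.5958, -0.092, 0.1332]
tool_rot: [0.785, 0.619, -0.0, -0.0]
wrist_force: [-0.4, 0.9, -0.4]
grip_width: 0.451
gripper_force: 0.0
('red', None) [396   0  17  29 296] [403.6  13.1] ((0.6811664700508118, 0.012364696711301804), (0.01378815621137619, 0.005734478123486042), 67.0943374633789)
('red', None) [  408     0   152   224 17196] [481.  123.7] ((0.7202436923980713, -0.04673407971858978), (0.07290370017290115, 0.1267988234758377), 2.0964319705963135)
('red', None) [515 111  12  11  77] [521.3 114.5] ((0.7357413172721863, -0.053743876516819), (0.005401785019785166, 0.006303069647401571), 77.19502258300781)
('red', None) [ 281  188   22   86 1605] [291.2 228.3] ((0.5971962213516235, -0.0893450602889061), (0.05236634239554405, 0.012169106863439083), 76.24876403808594)
[ 0.59577777 -0.09199659  0.13327438] yaw -1.8050429875121807
```

The bar is at -1.811 rad, so the knob reads 1.898 as intended. I'll grip it and turn 0.70 more.

```bash
python3 -m jog '[{"dx":0.1,"dy":0.05,"dz":-2,"wx":0,"wy":0,"wz":0},{"dx":0,"dy":0,"dz":-1.5,"wx":0,"wy":0,"wz":0},{"dx":0,"dy":0,"dz":-0.8,"wx":0,"wy":0,"wz":0},{"dx":0,"dy":0,"dz":-0.6,"wx":0,"wy":0,"wz":0},{"dx":0,"dy":0,"dz":0,"wx":0,"wy":0,"wz":0}]' 0.55 25
python3 -m jog '[{"dx":0,"dy":0,"dz":0,"wx":0,"wy":0,"wz":0},{"dx":0,"dy":0,"dz":0,"wx":0,"wy":0,"wz":0},{"dx":0,"dy":0,"dz":0,"wx":0,"wy":0,"wz":0},{"dx":0,"dy":0,"dz":0,"wx":0,"wy":0,"wz":0},{"dx":0,"dy":0,"dz":0,"wx":0,"wy":0,"wz":0},{"dx":0,"dy":0,"dz":0,"wx":0,"wy":0,"wz":0}]' 1 40
python3 -m jog '[{"dx":0,"dy":0,"dz":0,"wx":0,"wy":0,"wz":-0.1},{"dx":0,"dy":0,"dz":0,"wx":0,"wy":0,"wz":-0.1},{"dx":0,"dy":0,"dz":0,"wx":0,"wy":0,"wz":-0.1},{"dx":0,"dy":0,"dz":0,"wx":0,"wy":0,"wz":-0.1},{"dx":0,"dy":0,"dz":0,"wx":0,"wy":0,"wz":-0.1},{"dx":0,"dy":0,"dz":0,"wx":0,"wy":0,"wz":-0.1},{"dx":0,"dy":0,"dz":0,"wx":0,"wy":0,"wz":-0.1},{"dx":0,"dy":0,"dz":0,"wx":0,"wy":0,"wz":0},{"dx":0,"dy":0,"dz":0,"wx":0,"wy":0,"wz":0},{"dx":0,"dy":0,"dz":0,"wx":0,"wy":0,"wz":0}]'
python3 -c "
from h import *
s=manip.get_obs();q=s['tool_rot'];print('knob',.087+2*np.arctan2(q[0],q[1]))"
```

```text
time: 25.75
position: [0.5964, -0.0914, 0.0833]
tool_rot: [0.786, 0.618, -0.0, -0.001]
wrist_force: [-0.4, 0.2, -0.5]
grip_width: 0.45
gripper_force: 0.0
time: 26.25
position: [0.5973, -0.0916, 0.0847]
tool_rot: [0.786, 0.618, 0.0, 0.001]
wrist_force: [3.1, -0.5, 1.0]
grip_width: 0.128
gripper_force: 40.0
time: 27.08
position: [0.5975, -0.0918, 0.0847]
tool_rot: [0.95, 0.311, 0.001, 0.001]
wrist_force: [4.1, -1.6, -0.1]
grip_width: 0.123
gripper_force: 40.0
knob 2.596020530303359
```

```bash
python3 -m jog '[{"dx":0,"dy":0,"dz":0,"wx":0,"wy":0,"wz":0},{"dx":0,"dy":0,"dz":0,"wx":0,"wy":0,"wz":0},{"dx":0,"dy":0,"dz":0,"wx":0,"wy":0,"wz":0},{"dx":0,"dy":0,"dz":2,"wx":0,"wy":0,"wz":0},{"dx":0,"dy":0,"dz":3,"wx":0,"wy":0,"wz":0},{"dx":-0.5,"dy":0,"dz":0,"wx":0,"wy":0,"wz":0.12},{"dx":-0.5,"dy":0,"dz":0,"wx":0,"wy":0,"wz":0.12},{"dx":-0.5,"dy":0,"dz":0,"wx":0,"wy":0,"wz":0.12},{"dx":-0.5,"dy":-0.1,"dz":0,"wx":0,"wy":0,"wz":0.12},{"dx":-0.5,"dy":-0.1,"dz":0,"wx":0,"wy":0,"wz":0.12},{"dx":-0.5,"dy":-0.1,"dz":0,"wx":0,"wy":0,"wz":0.12},{"dx":-0.5,"dy":-0.1,"dz":0,"wx":0,"wy":0,"wz":0.12},{"dx":-0.5,"dy":-0.1,"dz":0,"wx":0,"wy":0,"wz":0.12},{"dx":-0.5,"dy":-0.1,"dz":0,"wx":0,"wy":0,"wz":0.12},{"dx":-0.5,"dy":-0.06,"dz":0,"wx":0,"wy":0,"wz":0.12},{"dx":-0.5,"dy":0,"dz":0,"wx":0,"wy":0,"wz":0.12},{"dx":-0.5,"dy":0,"dz":0,"wx":0,"wy":0,"wz":0.12},{"dx":-0.5,"dy":0,"dz":0,"wx":0,"wy":0,"wz":0.12},{"dx":-0.5,"dy":0,"dz":0,"wx":0,"wy":0,"wz":0.12},{"dx":-0.5,"dy":0,"dz":0,"wx":0,"wy":0,"wz":0.12}]' 0.55 40
python3 -m jog '[{"dx":-0.5,"dy":0,"dz":0,"wx":0,"wy":0,"wz":0.12},{"dx":-0.5,"dy":0,"dz":0,"wx":0,"wy":0,"wz":0.12},{"dx":-0.15,"dy":0,"dz":0,"wx":0,"wy":0,"wz":0.12},{"dx":0,"dy":0,"dz":0,"wx":0,"wy":0,"wz":0.12},{"dx":0,"dy":0,"dz":0,"wx":0,"wy":0,"wz":0.12},{"dx":0,"dy":0,"dz":-2,"wx":0,"wy":0,"wz":0.12},{"dx":0,"dy":0,"dz":-3,"wx":0,"wy":0,"wz":0.077},{"dx":0,"dy":0,"dz":-3,"wx":0,"wy":0,"wz":0},{"dx":0,"dy":0,"dz":-2,"wx":0,"wy":0,"wz":0},{"dx":0,"dy":0,"dz":-0.9,"wx":0,"wy":0,"wz":0},{"dx":0,"dy":0,"dz":0,"wx":0,"wy":0,"wz":0},{"dx":0,"dy":0,"dz":0,"wx":0,"wy":0,"wz":0}]' 0.55 25
python3 -c "
from h import *
s=manip.get_obs();q=s['tool_rot'];print('yaw',-2*np.arctan2(q[0],q[1]))"
```

```text
time: 28.75
position: [0.5214, -0.098, 0.1342]
tool_rot: [0.344, 0.939, -0.0, -0.0]
wrist_force: [0.2, -0.4, 1.0]
grip_width: 0.454
gripper_force: 0.0
time: 29.75
position: [0.5106, -0.0981, 0.026]
tool_rot: [-0.044, 0.999, -0.0, 0.0]
wrist_force: [0.3, -0.3, 0.1]
grip_width: 0.447
gripper_force: 0.0
yaw 0.08768145020564791
```

```bash
python3 -m jog '[{"dx":0,"dy":0,"dz":-0.7,"wx":0,"wy":0,"wz":0},{"dx":0,"dy":0,"dz":-0.35,"wx":0,"wy":0,"wz":0},{"dx":0,"dy":0,"dz":0,"wx":0,"wy":0,"wz":0}]' 0.55 25
python3 -m jog '[{"dx":0,"dy":0,"dz":0,"wx":0,"wy":0,"wz":0},{"dx":0,"dy":0,"dz":0,"wx":0,"wy":0,"wz":0},{"dx":0,"dy":0,"dz":0,"wx":0,"wy":0,"wz":0},{"dx":0,"dy":0,"dz":0,"wx":0,"wy":0,"wz":0},{"dx":0,"dy":0,"dz":0,"wx":0,"wy":0,"wz":0},{"dx":0,"dy":0,"dz":0,"wx":0,"wy":0,"wz":0}]' 1 30
```

```text
time: 30.0
position: [0.5103, -0.0981, 0.0147]
tool_rot: [-0.044, 0.999, -0.0, 0.0]
wrist_force: [-0.9, 0.0, 0.3]
grip_width: 0.447
gripper_force: 0.0
time: 30.5
position: [0.5104, -0.0981, 0.0149]
tool_rot: [-0.044, 0.999, -0.0, 0.0]
wrist_force: [0.3, -0.4, 0.8]
grip_width: 0.144
gripper_force: 30.0
```

Vertical force is neutral, so I'll pull slowly over 4 mm and read the drag.

```bash
python3 -m jog '[{"dx":-0.1,"dy":-0.009,"dz":0,"wx":0,"wy":0,"wz":0},{"dx":-0.1,"dy":-0.009,"dz":0,"wx":0,"wy":0,"wz":0}]' 1 30
python3 -m jog '[{"dx":-0.1,"dy":-0.009,"dz":0,"wx":0,"wy":0,"wz":0}]'; python3 -m jog '[{"dx":-0.1,"dy":-0.009,"dz":0,"wx":0,"wy":0,"wz":0}]';python3 -m jog '[{"dx":-0.1,"dy":-0.009,"dz":0,"wx":0,"wy":0,"wz":0}]'
```

```text
time: 30.67
position: [0.5089, -0.0983, 0.0149]
tool_rot: [-0.044, 0.999, -0.0, 0.001]
wrist_force: [5.0, 0.6, -1.7]
grip_width: 0.147
gripper_force: 30.0
time: 30.75
position: [0.5078, -0.0984, 0.0149]
tool_rot: [-0.044, 0.999, -0.0, 0.001]
wrist_force: [5.5, 0.4, -2.4]
grip_width: 0.145
gripper_force: 30.0
time: 30.83
position: [0.5068, -0.0985, 0.0149]
tool_rot: [-0.044, 0.999, -0.0, 0.001]
wrist_force: [5.1, -0.5, -1.7]
grip_width: 0.146
gripper_force: 30.0
time: 30.92
position: [0.5058, -0.0986, 0.0149]
tool_rot: [-0.044, 0.999, -0.0, 0.001]
wrist_force: [5.0, 0.2, -1.9]
grip_width: 0.146
gripper_force: 30.0
```

The drag is about 5.1 N, so the pressure is about 4.1 N. I need roughly 2.7 N more, which is +0.225 rad. The blade tip is 6.7 mm from home, still inside the 18 mm window.

```bash
python3 -m jog '[{"dx":0,"dy":0,"dz":0,"wx":0,"wy":0,"wz":0},{"dx":0,"dy":0,"dz":0,"wx":0,"wy":0,"wz":0},{"dx":0,"dy":0,"dz":0,"wx":0,"wy":0,"wz":0},{"dx":0,"dy":0,"dz":0,"wx":0,"wy":0,"wz":0},{"dx":0,"dy":0,"dz":2,"wx":0,"wy":0,"wz":0},{"dx":0,"dy":0,"dz":3,"wx":0,"wy":0,"wz":0},{"dx":0,"dy":0,"dz":3.5,"wx":0,"wy":0,"wz":0},{"dx":0,"dy":0,"dz":3.3,"wx":0,"wy":0,"wz":-0.12},{"dx":0.7,"dy":0,"dz":0,"wx":0,"wy":0,"wz":-0.12},{"dx":0.7,"dy":0,"dz":0,"wx":0,"wy":0,"wz":-0.12},{"dx":0.7,"dy":0.1,"dz":0,"wx":0,"wy":0,"wz":-0.12},{"dx":0.7,"dy":0.1,"dz":0,"wx":0,"wy":0,"wz":-0.12},{"dx":0.7,"dy":0.1,"dz":0,"wx":0,"wy":0,"wz":-0.12},{"dx":0.7,"dy":0.1,"dz":0,"wx":0,"wy":0,"wz":-0.12},{"dx":0.7,"dy":0.1,"dz":0,"wx":0,"wy":0,"wz":-0.12},{"dx":0.7,"dy":0.1,"dz":0,"wx":0,"wy":0,"wz":-0.12},{"dx":0.7,"dy":0.1,"dz":0,"wx":0,"wy":0,"wz":-0.12},{"dx":0.7,"dy":0,"dz":0,"wx":0,"wy":0,"wz":-0.12},{"dx":0.7,"dy":0,"dz":0,"wx":0,"wy":0,"wz":-0.12},{"dx":0.7,"dy":0,"dz":0,"wx":0,"wy":0,"wz":-0.12}]' 0.55 25
python3 -m jog '[{"dx":0.7,"dy":0,"dz":0,"wx":0,"wy":0,"wz":-0.12},{"dx":0,"dy":0,"dz":0,"wx":0,"wy":0,"wz":-0.12},{"dx":0,"dy":0,"dz":0,"wx":0,"wy":0,"wz":-0.12},{"dx":0,"dy":0,"dz":0,"wx":0,"wy":0,"wz":-0.12},{"dx":0,"dy":0,"dz":0,"wx":0,"wy":0,"wz":-0.12},{"dx":0,"dy":0,"dz":0,"wx":0,"wy":0,"wz":-0.12},{"dx":0,"dy":0,"dz":0,"wx":0,"wy":0,"wz":-0.12},{"dx":0,"dy":0,"dz":0,"wx":0,"wy":0,"wz":-0.12},{"dx":0,"dy":0,"dz":0,"wx":0,"wy":0,"wz":-0.076},{"dx":0,"dy":0,"dz":0,"wx":0,"wy":0,"wz":0},{"dx":0,"dy":0,"dz":0,"wx":0,"wy":0,"wz":0}]' 0.55 25
python3 - <<'E'
from h import *
c=imaging.camera("wrist"); save(c,"w8"); blobs(c,("red",None)); s=manip.get_obs(); q=s['tool_rot'];print(s["position"],'yaw',-2*np.arctan2(q[0],q[1]))
E
```

```text
time: 32.58
position: [0.5895, -0.0915, 0.1326]
tool_rot: [0.674, 0.739, -0.0, -0.0]
wrist_force: [0.2, 0.2, 0.1]
grip_width: 0.45
gripper_force: 0.0
time: 33.5
position: [0.5962, -0.0915, 0.1326]
tool_rot: [0.95, 0.313, -0.0, -0.0]
wrist_force: [0.1, 0.4, -0.3]
grip_width: 0.451
gripper_force: 0.0
('red', None) [  290     0   236   102 11742] [425.2  35.6] ((0.7146780490875244, -0.08024676144123077), (0.05078257992863655, 0.12180112302303314), 37.098880767822266)
('red', None) [ 281  188   21   86 1589] [290.5 227.9] ((0.5987210869789124, -0.0905076190829277), (0.05225018039345741, 0.01156796794384718), 36.13387680053711)
[ 0.59622478 -0.091542    0.13263356] yaw -2.505356158933411
```

```bash
python3 -m jog '[{"dx":0.05,"dy":0,"dz":-2,"wx":0,"wy":0,"wz":0},{"dx":0,"dy":0,"dz":-1.5,"wx":0,"wy":0,"wz":0},{"dx":0,"dy":0,"dz":-0.8,"wx":0,"wy":0,"wz":0},{"dx":0,"dy":0,"dz":-0.6,"wx":0,"wy":0,"wz":0},{"dx":0,"dy":0,"dz":0,"wx":0,"wy":0,"wz":0}]' 0.55 25
python3 -m jog '[{"dx":0,"dy":0,"dz":0,"wx":0,"wy":0,"wz":0},{"dx":0,"dy":0,"dz":0,"wx":0,"wy":0,"wz":0},{"dx":0,"dy":0,"dz":0,"wx":0,"wy":0,"wz":0},{"dx":0,"dy":0,"dz":0,"wx":0,"wy":0,"wz":0},{"dx":0,"dy":0,"dz":0,"wx":0,"wy":0,"wz":0},{"dx":0,"dy":0,"dz":0,"wx":0,"wy":0,"wz":0}]' 1 40
python3 -m jog '[{"dx":0,"dy":0,"dz":0,"wx":0,"wy":0,"wz":-0.075},{"dx":0,"dy":0,"dz":0,"wx":0,"wy":0,"wz":-0.075},{"dx":0,"dy":0,"dz":0,"wx":0,"wy":0,"wz":-0.075},{"dx":0,"dy":0,"dz":0,"wx":0,"wy":0,"wz":0},{"dx":0,"dy":0,"dz":0,"wx":0,"wy":0,"wz":0},{"dx":0,"dy":0,"dz":0,"wx":0,"wy":0,"wz":0}]'
python3 -c "
from h import *
s=manip.get_obs();q=s['tool_rot'];print('knob',.087+2*np.arctan2(q[0],q[1]))"
```

```text
time: 33.97
position: [0.5964, -0.0915, 0.0828]
tool_rot: [0.95, 0.312, -0.001, -0.0]
wrist_force: [0.2, -0.1, -0.3]
grip_width: 0.45
gripper_force: 0.0
time: 34.47
position: [0.5973, -0.0919, 0.0842]
tool_rot: [0.95, 0.311, 0.001, 0.001]
wrist_force: [3.0, -2.9, 0.4]
grip_width: 0.125
gripper_force: 40.0
time: 34.97
position: [0.5973, -0.092, 0.0842]
tool_rot: [0.979, 0.204, 0.001, 0.0]
wrist_force: [3.7, -3.7, 2.2]
grip_width: 0.127
gripper_force: 40.0
knob 2.8177593204442815
```

```bash
python3 -m jog '[{"dx":0,"dy":0,"dz":0,"wx":0,"wy":0,"wz":0},{"dx":0,"dy":0,"dz":0,"wx":0,"wy":0,"wz":0},{"dx":0,"dy":0,"dz":0,"wx":0,"wy":0,"wz":0},{"dx":0,"dy":0,"dz":2,"wx":0,"wy":0,"wz":0},{"dx":0,"dy":0,"dz":3,"wx":0,"wy":0,"wz":0.12},{"dx":-0.5,"dy":0,"dz":0,"wx":0,"wy":0,"wz":0.12},{"dx":-0.5,"dy":0,"dz":0,"wx":0,"wy":0,"wz":0.12},{"dx":-0.5,"dy":0,"dz":0,"wx":0,"wy":0,"wz":0.12},{"dx":-0.5,"dy":-0.1,"dz":0,"wx":0,"wy":0,"wz":0.12},{"dx":-0.5,"dy":-0.1,"dz":0,"wx":0,"wy":0,"wz":0.12},{"dx":-0.5,"dy":-0.1,"dz":0,"wx":0,"wy":0,"wz":0.12},{"dx":-0.5,"dy":-0.1,"dz":0,"wx":0,"wy":0,"wz":0.12},{"dx":-0.5,"dy":-0.1,"dz":0,"wx":0,"wy":0,"wz":0.12},{"dx":-0.5,"dy":-0.1,"dz":0,"wx":0,"wy":0,"wz":0.12},{"dx":-0.5,"dy":-0.1,"dz":0,"wx":0,"wy":0,"wz":0.12},{"dx":-0.5,"dy":0,"dz":0,"wx":0,"wy":0,"wz":0.12},{"dx":-0.5,"dy":0,"dz":0,"wx":0,"wy":0,"wz":0.12},{"dx":-0.5,"dy":0,"dz":0,"wx":0,"wy":0,"wz":0.12},{"dx":-0.5,"dy":0,"dz":0,"wx":0,"wy":0,"wz":0.12},{"dx":-0.5,"dy":0,"dz":0,"wx":0,"wy":0,"wz":0.12}]' 0.55 40
python3 -m jog '[{"dx":-0.5,"dy":0,"dz":0,"wx":0,"wy":0,"wz":0.12},{"dx":-0.5,"dy":0,"dz":0,"wx":0,"wy":0,"wz":0.12},{"dx":-0.6,"dy":0,"dz":0,"wx":0,"wy":0,"wz":0.12},{"dx":0,"dy":0,"dz":0,"wx":0,"wy":0,"wz":0.12},{"dx":0,"dy":0,"dz":0,"wx":0,"wy":0,"wz":0.12},{"dx":0,"dy":0,"dz":0,"wx":0,"wy":0,"wz":0.12},{"dx":0,"dy":0,"dz":-2,"wx":0,"wy":0,"wz":0.12},{"dx":0,"dy":0,"dz":-3,"wx":0,"wy":0,"wz":0.062},{"dx":0,"dy":0,"dz":-3,"wx":0,"wy":0,"wz":0},{"dx":0,"dy":0,"dz":-2,"wx":0,"wy":0,"wz":0},{"dx":0,"dy":0,"dz":0,"wx":0,"wy":0,"wz":0},{"dx":0,"dy":0,"dz":0,"wx":0,"wy":0,"wz":0}]' 0.55 25
python3 -c "
from h import *
s=manip.get_obs();q=s['tool_rot'];print('yaw',-2*np.arctan2(q[0],q[1]))"
```

```text
time: 36.63
position: [0.5214, -0.0983, 0.1336]
tool_rot: [0.392, 0.92, 0.0, -0.0]
wrist_force: [-0.4, -0.1, -0.2]
grip_width: 0.448
gripper_force: 0.0
time: 37.63
position: [0.5054, -0.0983, 0.0336]
tool_rot: [-0.045, 0.999, 0.0, -0.001]
wrist_force: [-0.4, 0.2, 0.6]
grip_width: 0.451
gripper_force: 0.0
yaw 0.08919845448678562
```

```bash
python3 -m jog '[{"dx":0,"dy":0,"dz":-1,"wx":0,"wy":0,"wz":0},{"dx":0,"dy":0,"dz":-0.85,"wx":0,"wy":0,"wz":0},{"dx":0,"dy":0,"dz":0,"wx":0,"wy":0,"wz":0}]' 0.55 25
python3 -m jog '[{"dx":0,"dy":0,"dz":0,"wx":0,"wy":0,"wz":0},{"dx":0,"dy":0,"dz":0,"wx":0,"wy":0,"wz":0},{"dx":0,"dy":0,"dz":0,"wx":0,"wy":0,"wz":0},{"dx":0,"dy":0,"dz":0,"wx":0,"wy":0,"wz":0},{"dx":0,"dy":0,"dz":0,"wx":0,"wy":0,"wz":0},{"dx":0,"dy":0,"dz":0,"wx":0,"wy":0,"wz":0}]' 1 30
python3 -m jog '[{"dx":-0.1,"dy":-0.009,"dz":0,"wx":0,"wy":0,"wz":0},{"dx":-0.1,"dy":-0.009,"dz":0,"wx":0,"wy":0,"wz":0},{"dx":-0.1,"dy":-0.009,"dz":0,"wx":0,"wy":0,"wz":0}]' 1 30
python3 -m jog '[{"dx":-0.1,"dy":-0.009,"dz":0,"wx":0,"wy":0,"wz":0}]'
```

```text
time: 37.88
position: [0.5054, -0.0984, 0.0144]
tool_rot: [-0.044, 0.999, 0.0, -0.0]
wrist_force: [-0.6, 0.8, 0.2]
grip_width: 0.449
gripper_force: 0.0
time: 38.38
position: [0.506, -0.0986, 0.0155]
tool_rot: [-0.044, 0.999, -0.0, 0.0]
wrist_force: [0.3, -0.1, 1.3]
grip_width: 0.147
gripper_force: 30.0
time: 38.63
position: [0.5039, -0.0988, 0.0156]
tool_rot: [-0.044, 0.999, -0.0, 0.001]
wrist_force: [7.3, 0.5, -3.6]
grip_width: 0.145
gripper_force: 30.0
time: 38.72
position: [0.5029, -0.099, 0.0156]
tool_rot: [-0.044, 0.999, -0.0, 0.001]
wrist_force: [7.7, 0.6, -3.3]
grip_width: 0.144
gripper_force: 30.0
```

The drag is 7.7 N, so the pressure is about 6–7 N, mid-window. I'll pull on until the tip is about 25 mm short of the stop.

```bash
python3 -m jog '[{"dx":-0.15,"dy":-0.013,"dz":0,"wx":0,"wy":0,"wz":0},{"dx":-0.15,"dy":-0.013,"dz":0,"wx":0,"wy":0,"wz":0},{"dx":-0.15,"dy":-0.013,"dz":0,"wx":0,"wy":0,"wz":0},{"dx":-0.15,"dy":-0.013,"dz":0,"wx":0,"wy":0,"wz":0},{"dx":-0.15,"dy":-0.013,"dz":0,"wx":0,"wy":0,"wz":0}]' 1 30
python3 -m jog '[{"dx":-0.15,"dy":-0.013,"dz":0,"wx":0,"wy":0,"wz":0},{"dx":-0.15,"dy":-0.013,"dz":0,"wx":0,"wy":0,"wz":0},{"dx":-0.15,"dy":-0.013,"dz":0,"wx":0,"wy":0,"wz":0},{"dx":-0.15,"dy":-0.013,"dz":0,"wx":0,"wy":0,"wz":0},{"dx":-0.15,"dy":-0.013,"dz":0,"wx":0,"wy":0,"wz":0},{"dx":-0.1,"dy":-0.009,"dz":0,"wx":0,"wy":0,"wz":0}]'
python3 -m jog '[{"dx":0,"dy":0,"dz":-0.05,"wx":0,"wy":0,"wz":0},{"dx":0,"dy":0,"dz":0,"wx":0,"wy":0,"wz":0}]'
python3 -m jog '[{"dx":0,"dy":0,"dz":0,"wx":0,"wy":0,"wz":0},{"dx":0,"dy":0,"dz":0,"wx":0,"wy":0,"wz":0},{"dx":0,"dy":0,"dz":0,"wx":0,"wy":0,"wz":0},{"dx":0,"dy":0,"dz":0,"wx":0,"wy":0,"wz":0},{"dx":0,"dy":0,"dz":1.5,"wx":0,"wy":0,"wz":0},{"dx":0,"dy":0,"dz":2.5,"wx":0,"wy":0,"wz":0},{"dx":0,"dy":0,"dz":3,"wx":0,"wy":0,"wz":0},{"dx":-2,"dy":0,"dz":3,"wx":0,"wy":0,"wz":0},{"dx":-3,"dy":0,"dz":2,"wx":0,"wy":0,"wz":0},{"dx":-3,"dy":0,"dz":0,"wx":0,"wy":0,"wz":0},{"dx":-3,"dy":0,"dz":0,"wx":0,"wy":0,"wz":0},{"dx":0,"dy":0,"dz":0,"wx":0,"wy":0,"wz":0},{"dx":0,"dy":0,"dz":0,"wx":0,"wy":0,"wz":0}]' 0.55 25
python3 - <<'E'
from h import *
c=imaging.camera("top"); 
im=c["pixels"][140:350,240:440,::-1]
cv2.imwrite("pics/t4c.png",cv2.resize(im,None,fx=2.8,fy=2.8,interpolation=cv2.INTER_CUBIC))
blobs(c,("blue",.064))
c=imaging.camera("wrist");blobs(c,("blue",.064))
E
```

```text
time: 39.13
position: [0.4954, -0.0996, 0.0156]
tool_rot: [-0.044, 0.999, -0.0, 0.001]
wrist_force: [7.7, 0.9, -3.2]
grip_width: 0.148
gripper_force: 30.0
time: 39.63
position: [0.4868, -0.1004, 0.0156]
tool_rot: [-0.044, 0.999, -0.0, 0.001]
wrist_force: [7.6, 0.5, -3.4]
grip_width: 0.146
gripper_force: 30.0
time: 39.8
position: [0.4867, -0.1004, 0.0155]
tool_rot: [-0.044, 0.999, -0.0, 0.001]
wrist_force: [2.4, 1.3, 5.7]
grip_width: 0.141
gripper_force: 30.0
time: 40.88
position: [0.3754, -0.1004, 0.1352]
tool_rot: [-0.044, 0.999, -0.0, 0.001]
wrist_force: [-1.2, 0.1, 0.4]
grip_width: 0.446
gripper_force: 0.0
('blue', 0.064) [320 255  10  18 164] [324.5 263.5] ((0.4870857298374176, -0.09539002925157547), (0.031004099175333977, 0.016568616032600403), 1.4995030164718628)
('blue', 0.064) [269 296  19  24 433] [278.5 307.5] ((0.4633060395717621, -0.10163337737321854), (0.021472280845046043, 0.015055960044264793), 5.0778117179870605)
```

View pics/t4c.png

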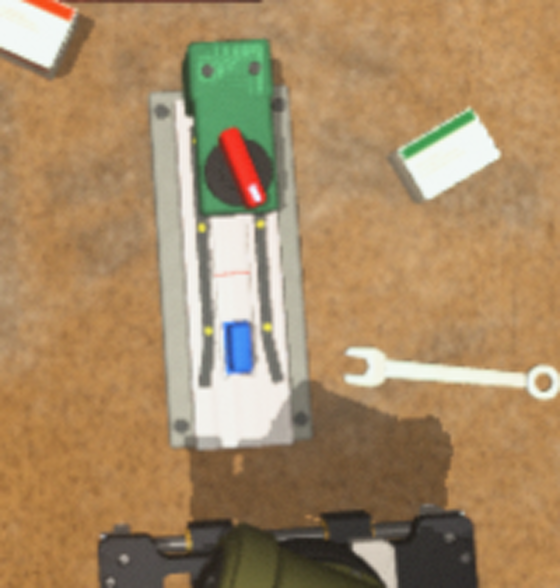

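The blade handle (239,347 in the crop) sits between the rails about 26 mm short of home. The relay and spanner haven't moved, and the gripper is clear. Handing in.

```bash
python3 -c "
from rig import manip
print(manip.close_job())"
```

```text
the job is handed in; nothing more can be done
None
```

The job is handed in, with no verdict returned: the blade went home, the shoe was set to about 6–7 N (measured drag 7.7 N, under the 9 N target), and the blade was pulled back so its tip is about 26 mm short of the stop, then released.

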